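Hang the dried shoe-care tools on the peg rail

TASK

The shoehorns, scrapers and spatula by the back door have been rinsed and have dried in the slotted wooden block. Lift every tool out of its slot and hang it by its eye on the peg rail, one tool to a peg (any peg will do), so that each one hangs still, blade down. Leave the block standing on the shelf, and do not disturb the red box or the shoe trees.

Things in the scene. Friction and masses are not known exactly. Their poses are not given: they have to be found in the camera images.
- steel_horn_eye (a point): stainless-steel shoehorn, 185 mm long, 6 mm thick, ~110 g; point = centre of its round eye, 22 mm wide, through the flat head, 23 mm below the top end, 162 mm above the bottom. Head: 48 mm high, straight side edges 46 mm apart, to pinch with the eye free between the fingers; narrower neck; blade 46 mm wide. z along the tool, blade to head (up in the block), y across the width, x through the eye. None at the start: absent.
- green_horn_eye (a point): green plastic shoehorn, 170 mm long, 6 mm thick, ~60 g; point = centre of its round eye, 22 mm wide, through the flat head, 23 mm below the top end, 147 mm above the bottom. Head: 48 mm high, straight side edges 48 mm apart, to pinch with the eye free between the fingers; narrower neck; blade 48 mm wide. z along the tool, blade to head (up in the block), y across the width, x through the eye. None at the start: absent.
- wood_scraper_eye (a point): brown wooden mud scraper, 165 mm long, 6 mm thick, ~70 g; point = centre of its round eye, 22 mm wide, through the flat head, 23 mm below the top end, 142 mm above the bottom. Head: 48 mm high, straight side edges 52 mm apart, to pinch with the eye free between the fingers; narrower neck; blade 52 mm wide. z along the tool, blade to head (up in the block), y across the width, x through the eye. None at the start: absent.
- orange_scraper_eye (a point): orange plastic mud scraper, 155 mm long, 6 mm thick, ~60 g; point = centre of its round eye, 22 mm wide, through the flat head, 23 mm below the top end, 132 mm above the bottom. Head: 48 mm high, straight side edges 50 mm apart, to pinch with the eye free between the fingers; narrower neck; blade 54 mm wide. z along the tool, blade to head (up in the block), y across the width, x through the eye. None at the start: absent.
- blue_spatula_eye (a point): blue plastic polish spatula, 175 mm long, 6 mm thick, ~60 g; point = centre of its round eye, 22 mm wide, through the flat head, 23 mm below the top end, 152 mm above the bottom. Head: 48 mm high, straight side edges 46 mm apart, to pinch with the eye free between the fingers; narrower neck; blade 44 mm wide. z along the tool, blade to head (up in the block), y across the width, x through the eye. None at the start: absent.
- block: loose wooden drying block, 180 (x) by 88 (y) by 66 mm high, ~750 g; origin: centre of its underside. Five slots along y at x = -72, -36, 0, 36, 72 mm, each 9 wide, 64 long, closed at both ends, floor 14 mm above the underside. 4 or 5 tools stand in them upright, eye up, width along y, one to a slot (so a slot may be empty); which tool is where varies.
- rail: fixed peg rail, to the left or right: wooden batten 430 mm long (y), 20 thick, its middle 195 mm up, top 217, on two steel posts behind; origin on the shelf under its middle; x level, the way the pegs point, batten face at x = 10 mm. Five round pegs, diameter 8, 90 mm apart, leave the face 195 mm up and rise 15 degrees to rounded tips 78 mm out.
- peg0 (a point): point on the centre line of peg 0, half-way along it: 40 mm out from the batten's face, at y = -180 mm of the rail and 206 mm up; axes as the rail's (x level, outward). Here the tip is 38 mm further out.
- peg1 (a point): point on the centre line of peg 1, half-way along it: 40 mm out from the batten's face, at y = -90 mm of the rail and 206 mm up; axes as the rail's (x level, outward). Here the tip is 38 mm further out.
- peg2 (a point): point on the centre line of peg 2, half-way along it: 40 mm out from the batten's face, at y = 0 mm of the rail and 206 mm up; axes as the rail's (x level, outward). Here the tip is 38 mm further out.
- peg3 (a point): point on the centre line of peg 3, half-way along it: 40 mm out from the batten's face, at y = 90 mm of the rail and 206 mm up; axes as the rail's (x level, outward). Here the tip is 38 mm further out.
- peg4 (a point): point on the centre line of peg 4, half-way along it: 40 mm out from the batten's face, at y = 180 mm of the rail and 206 mm up; axes as the rail's (x level, outward). Here the tip is 38 mm further out.
- red_box: red plastic box with a closed lid and a press-button catch, 116 x 166 x 77 mm; origin at the centre of its underside. Bystander.
- shoe_tree_left: cedar shoe tree, 216 mm long (its x), 72 mm wide, up to 60 mm high; origin under its middle. Bystander.
- shoe_tree_right: cedar shoe tree, 216 mm long (its x), 72 mm wide, up to 60 mm high; origin under its middle. Bystander.
Not all that is in view belongs to the job. What is shaped like the part that bears orange_scraper_eye but pink or yellow is not meant.

How it is judged:
At the end, for the whole second after the job is handed in: Every tool present hangs by its eye on a peg of its own: eye between batten face and peg tip, within 10 mm of the peg sideways, blade down within about 25 degrees, bearing on the rail, at rest (below 4 cm/s). The block stands flat on the shelf (((x of steel_horn_eye in the frame of peg0 between -0.04 and 0.033 m and y of steel_horn_eye in the frame of peg0 between -0.01 and 0.01 m and z of steel_horn_eye in the frame of peg0 between -0.028 and 0.012 m) or (x of steel_horn_eye in the frame of peg1 between -0.04 and 0.033 m and y of steel_horn_eye in the frame of peg1 between -0.01 and 0.01 m and z of steel_horn_eye in the frame of peg1 between -0.028 and 0.012 m) or (x of steel_horn_eye in the frame of peg2 between -0.04 and 0.033 m and y of steel_horn_eye in the frame of peg2 between -0.01 and 0.01 m and z of steel_horn_eye in the frame of peg2 between -0.028 and 0.012 m) or (x of steel_horn_eye in the frame of peg3 between -0.04 and 0.033 m and y of steel_horn_eye in the frame of peg3 between -0.01 and 0.01 m and z of steel_horn_eye in the frame of peg3 between -0.028 and 0.012 m) or (x of steel_horn_eye in the frame of peg4 between -0.04 and 0.033 m and y of steel_horn_eye in the frame of peg4 between -0.01 and 0.01 m and z of steel_horn_eye in the frame of peg4 between -0.028 and 0.012 m)) and angle between each of steel_horn_eye, green_horn_eye, wood_scraper_eye, orange_scraper_eye, blue_spatula_eye's own z axis and vertical below 0.45 rad and linear speed of each of steel_horn, green_horn, wood_scraper, orange_scraper, blue_spatula below 0.04 m/s and contact force between each of steel_horn, green_horn, wood_scraper, orange_scraper, blue_spatula and rail above 0.05 N and ((x of green_horn_eye in the frame of peg0 between -0.04 and 0.033 m and y of green_horn_eye in the frame of peg0 between -0.01 and 0.01 m and z of green_horn_eye in the frame of peg0 between -0.028 and 0.012 m) or (x of green_horn_eye in the frame of peg1 between -0.04 and 0.033 m and y of green_horn_eye in the frame of peg1 between -0.01 and 0.01 m and z of green_horn_eye in the frame of peg1 between -0.028 and 0.012 m) or (x of green_horn_eye in the frame of peg2 between -0.04 and 0.033 m and y of green_horn_eye in the frame of peg2 between -0.01 and 0.01 m and z of green_horn_eye in the frame of peg2 between -0.028 and 0.012 m) or (x of green_horn_eye in the frame of peg3 between -0.04 and 0.033 m and y of green_horn_eye in the frame of peg3 between -0.01 and 0.01 m and z of green_horn_eye in the frame of peg3 between -0.028 and 0.012 m) or (x of green_horn_eye in the frame of peg4 between -0.04 and 0.033 m and y of green_horn_eye in the frame of peg4 between -0.01 and 0.01 m and z of green_horn_eye in the frame of peg4 between -0.028 and 0.012 m)) and ((x of wood_scraper_eye in the frame of peg0 between -0.04 and 0.033 m and y of wood_scraper_eye in the frame of peg0 between -0.01 and 0.01 m and z of wood_scraper_eye in the frame of peg0 between -0.028 and 0.012 m) or (x of wood_scraper_eye in the frame of peg1 between -0.04 and 0.033 m and y of wood_scraper_eye in the frame of peg1 between -0.01 and 0.01 m and z of wood_scraper_eye in the frame of peg1 between -0.028 and 0.012 m) or (x of wood_scraper_eye in the frame of peg2 between -0.04 and 0.033 m and y of wood_scraper_eye in the frame of peg2 between -0.01 and 0.01 m and z of wood_scraper_eye in the frame of peg2 between -0.028 and 0.012 m) or (x of wood_scraper_eye in the frame of peg3 between -0.04 and 0.033 m and y of wood_scraper_eye in the frame of peg3 between -0.01 and 0.01 m and z of wood_scraper_eye in the frame of peg3 between -0.028 and 0.012 m) or (x of wood_scraper_eye in the frame of peg4 between -0.04 and 0.033 m and y of wood_scraper_eye in the frame of peg4 between -0.01 and 0.01 m and z of wood_scraper_eye in the frame of peg4 between -0.028 and 0.012 m)) and ((x of orange_scraper_eye in the frame of peg0 between -0.04 and 0.033 m and y of orange_scraper_eye in the frame of peg0 between -0.01 and 0.01 m and z of orange_scraper_eye in the frame of peg0 between -0.028 and 0.012 m) or (x of orange_scraper_eye in the frame of peg1 between -0.04 and 0.033 m and y of orange_scraper_eye in the frame of peg1 between -0.01 and 0.01 m and z of orange_scraper_eye in the frame of peg1 between -0.028 and 0.012 m) or (x of orange_scraper_eye in the frame of peg2 between -0.04 and 0.033 m and y of orange_scraper_eye in the frame of peg2 between -0.01 and 0.01 m and z of orange_scraper_eye in the frame of peg2 between -0.028 and 0.012 m) or (x of orange_scraper_eye in the frame of peg3 between -0.04 and 0.033 m and y of orange_scraper_eye in the frame of peg3 between -0.01 and 0.01 m and z of orange_scraper_eye in the frame of peg3 between -0.028 and 0.012 m) or (x of orange_scraper_eye in the frame of peg4 between -0.04 and 0.033 m and y of orange_scraper_eye in the frame of peg4 between -0.01 and 0.01 m and z of orange_scraper_eye in the frame of peg4 between -0.028 and 0.012 m)) and ((x of blue_spatula_eye in the frame of peg0 between -0.04 and 0.033 m and y of blue_spatula_eye in the frame of peg0 between -0.01 and 0.01 m and z of blue_spatula_eye in the frame of peg0 between -0.028 and 0.012 m) or (x of blue_spatula_eye in the frame of peg1 between -0.04 and 0.033 m and y of blue_spatula_eye in the frame of peg1 between -0.01 and 0.01 m and z of blue_spatula_eye in the frame of peg1 between -0.028 and 0.012 m) or (x of blue_spatula_eye in the frame of peg2 between -0.04 and 0.033 m and y of blue_spatula_eye in the frame of peg2 between -0.01 and 0.01 m and z of blue_spatula_eye in the frame of peg2 between -0.028 and 0.012 m) or (x of blue_spatula_eye in the frame of peg3 between -0.04 and 0.033 m and y of blue_spatula_eye in the frame of peg3 between -0.01 and 0.01 m and z of blue_spatula_eye in the frame of peg3 between -0.028 and 0.012 m) or (x of blue_spatula_eye in the frame of peg4 between -0.04 and 0.033 m and y of blue_spatula_eye in the frame of peg4 between -0.01 and 0.01 m and z of blue_spatula_eye in the frame of peg4 between -0.028 and 0.012 m)) and horizontal distance between each of green_horn_eye, wood_scraper_eye, orange_scraper_eye, blue_spatula_eye and steel_horn_eye above 0.06 m and horizontal distance between each of wood_scraper_eye, orange_scraper_eye, blue_spatula_eye and green_horn_eye above 0.06 m and horizontal distance between each of orange_scraper_eye, blue_spatula_eye and wood_scraper_eye above 0.06 m and horizontal distance between blue_spatula_eye and orange_scraper_eye above 0.06 m and angle between block's own z axis and vertical below 0.1 rad and height (world z) of block below 0.01 m); the robot touches nothing.
It fails at once if the red box is shifted by more than 20 mm (distance of red_box from where it was at the start of the episode above 0.02 m).
It fails at once if the shoe tree left is shifted by more than 20 mm (distance of shoe_tree_left from where it was at the start of the episode above 0.02 m).
It fails at once if the shoe tree right is shifted by more than 20 mm (distance of shoe_tree_right from where it was at the start of the episode above 0.02 m).
Of steel_horn, green_horn, wood_scraper, orange_scraper, blue_spatula only 4 to 5 are there at a start; the rules pass over those that are not, and their reading is None.
At some moment in a run one of block may be knocked a few centimetres aside while the robot is not near it.
It also fails if it takes over 210 s, if anything falls off the work surface, if the arm or the gripper's body presses on something with over 40 N, if the wrist force passes 120 N, or if a joint passes its speed limit or range.

ROBOT

A 7-joint arm with a two-finger parallel gripper is mounted at the origin on the work surface. World frame = base frame: x ahead of the robot, y to its left, z up, the work surface at z = 0. Lengths are in m, angles in rad, forces in N, time in s.
With the tool pointing down it reaches from about 0.425 to 0.875 m from the base axis. Payload 4.7 kg.
Tool frame: the origin (TCP) lies on the centre line of the jaws, within the pads' length; the fingertips stand ahead of it and the grasp point (between the pads) is the TCP (env.tip_reach is the z of the fingertips in the tool frame, in m); z points along the fingers, y is the line along which they close (so a half turn about z gives the same grasp; the last joint's range is limited). The gripper opens to 87 mm and grips with 3 to 60 N. Pads are 19 mm wide; open, the fingers measure 117 mm over their backs; the gripper's body (75 mm by 190 mm) begins 51 mm behind the grasp point.
Start: joints at [1.282, 0.321, -0.07, 1.45, 0.023, 1.371, -0.057], TCP at [0.194, -0.62, 0.242] pointing down, gripper open.
Joint ranges: [-2.86, 2.86], [-0.3, 2.09], [-1.38, 1.24], [0.06, 2.45], [-1.56, 4.7], [0.09, 2.05], [-2.69, 2.69]. Speed limits (rad/s): [2.57, 2.57, 3.14, 3.14, 3.14, 3.14, 3.14].

INTERFACE

Orientations are given as a 3x3 rotation matrix whose columns are the frame's x, y, z axes.
In Python, from workcell import env gives the robot as it stands.
- The arm moves only by the tool arm_command, never from a script. Its argument "increments" is a list of rows, each an object of numbers: "claw": the finger opening in m, from 0 to 0.087; "tx", "ty", "tz": the shift along the tool's x, y, z in m; "roll": the turn about the tool's z in rad. In form: [{"claw": .., "tx": .., "ty": .., "tz": .., "roll": ..}, ...]. A call has 1 to 10 rows; each row is the pose to reach, as a shift and turn from the pose commanded when the call began, along the tool's axes at that moment; what a row does not reach only later rows make up. A row lasts 1/8 s, in which the tool goes at most 62.5 mm and 10.7 degrees, less where a joint would pass 70% of its speed; a pose out of reach is approached as far as the arm can. A call with a gripper value outside its range is refused whole. The fingers move at their own pace and stop on an object; "grip_force" is the grip in N (left out, the last holds). Time passes only in rows, so rows that repeat a pose let the fingers close. It gives the time, the measured TCP pose, the force, the opening and the grip force at its end, in the units of the state.
- env.sense(): the state, without advancing time (a new reading comes with each control period).
- env.snapshot(name): name is "scene" or "top" or "wrist"; returns the picture (420x560x3 uint8, red, green, blue); there is no depth.
- env.calibration(name): a dict with "camera_matrix" (3x3 intrinsics, pixels), "dist_coeffs" ([k1, k2, p1, p2, k3] as OpenCV has them; the pictures are not rectified), "camera_from_world" (4x4, takes a point from world to camera coordinates). Camera axes: x right, y up, looking along -z (the intrinsics and any distortion apply to the point x, -y, -z); pixel columns grow to the right and rows downward; lengths in m; the calibration is good to about 2 mm. A picture is of the moment at which its call begins: read the wrist's pose just before it. calibration takes no time and is no camera call; for the wrist camera it gives the pose at the moment of the call.
- env.job_done(): hands the job in; it is judged then, once.
Trained networks look in the newest picture that a camera, given by its name, has taken for a name from the list of things; names that differ only in an ending like _2 or _b are one class to them, and where a whole thing is asked for, a point or a joint stands for the part that bears it (a point fixed in the world has none). Each returns a list of dicts, best first, with "confidence" (0 to 1); they miss things now and then, are a little off and sometimes report something else, mostly with a low value. They report only what shows in the picture. A call takes as long as a camera call. They do not tell look-alikes from the thing itself.
- env.look_for(camera, target): "bbox" ([left, top, right, bottom] in pixels, round what is visible of it).
- env.regions_of(camera, target): "region" (420x560 bool, what is visible of it) and "bbox" ([left, top, right, bottom] in pixels, round what is visible of it).
The state is a dict: "t": time; "qpos": joint angles; "joint_vel": joint speeds; "effort": joint torques, N m; "eef_pos": TCP position; "orientation": TCP orientation; "ft_force": force on the tool from outside, world axes, zero at the start; "torque": the same for the moment, N m; "grip_width": finger opening in m; "finger_force": force on a finger pad.
Only numpy, scipy, OpenCV 4.12 (cv2) and the standard library are available. Lean on these libraries where they do the work, as an engineer would, in place of code of your own. Each camera call takes 0.05 s, during which the arm holds its last target. There are 200 camera calls.

## Working session

There is one attempt and no reset: what is moved stays moved. The work goes in short steps, Python scripts to look and compute and a tool call to move; the robot and the scene stay as the last step left them, time stands still between calls to the robot, and variables do not carry over. Pictures are saved under pics/ and viewed, at most 14 in all, crops included, and the job is handed in when it is done.

Besides the shell and the picture viewer there is one more tool, called after "Request:" as name(argument=value, ...), one argument or row to a line, values as JSON. arm_command: Moves the arm, as the interface text tells. Its arguments: {"type":"object","properties":{"increments":{"type":"array","items":{"type":"object","properties":{"claw":{"type":"number"},"tx":{"type":"number"},"ty":{"type":"number"},"tz":{"type":"number"},"roll":{"type":"number"}}}},"grip_force":{"type":"number"}},"required":["increments"]}

```bash
mkdir -p pics; ls; python3 - <<'E'
from workcell import env
import cv2,numpy as np
s=env.sense();print(s['t'],s['eef_pos'],s['orientation'],env.tip_reach,s['grip_width'],s['ft_force'])
for n in('scene','top'):
    im=env.snapshot(n);cv2.imwrite(f'pics/{n}0.png',im[:,:,::-1]);c=env.calibration(n);print(n,np.round(c['camera_matrix'],1).tolist(),np.round(c['dist_coeffs'],3),np.round(c['camera_from_world'],3).tolist())
    for t in['steel_horn_eye','green_horn_eye','wood_scraper_eye','orange_scraper_eye','blue_spatula_eye','block','rail']:
        print(t,[(np.round(d['bbox']).tolist(),round(d['confidence'],2)) for d in env.look_for(n,t)][:3])
E
```

```text
pics
0.0 [ 0.19360565 -0.61994747  0.24046704] [[ 9.54506108e-01  2.98190606e-01 -6.72340083e-04]
 [ 2.98191345e-01 -9.54504436e-01  1.79002075e-03]
 [-1.07984219e-04 -1.90907173e-03 -9.99998172e-01]] 0.019 0.08693737432857541 [-0.74644527  0.51912513 -1.58215767]
scene [[396.8, 0.0, 274.3], [0.0, 396.8, 212.0], [0.0, 0.0, 1.0]] [-0.094  0.     0.     0.     0.   ] [[-0.239, 0.971, -0.005, 0.139], [-0.834, -0.202, 0.514, 0.39], [0.498, 0.127, 0.858, -1.301], [0.0, 0.0, 0.0, 1.0]]
steel_horn_eye []
green_horn_eye [([173.0, 185.0, 202.0, 216.0], 0.79)]
wood_scraper_eye [([167.0, 199.0, 195.0, 231.0], 0.69), ([168.0, 175.0, 233.0, 247.0], 0.48)]
orange_scraper_eye [([224.0, 131.0, 239.0, 180.0], 0.68), ([180.0, 178.0, 207.0, 207.0], 0.61), ([147.0, 170.0, 161.0, 198.0], 0.43)]
blue_spatula_eye [([187.0, 162.0, 216.0, 199.0], 0.71)]
block [([167.0, 173.0, 233.0, 250.0], 0.87)]
rail [([285.0, 167.0, 481.0, 261.0], 0.61)]
top [[500.0, 0.0, 280.1], [0.0, 500.0, 212.6], [0.0, 0.0, 1.0]] [-0.078  0.     0.     0.     0.   ] [[-0.006, -1.0, -0.005, -0.0], [0.983, -0.007, 0.183, -0.571], [-0.183, -0.004, 0.983, -1.208], [0.0, 0.0, 0.0, 1.0]]
steel_horn_eye []
green_horn_eye [([356.0, 199.0, 386.0, 215.0], 0.68), ([356.0, 217.0, 386.0, 228.0], 0.54)]
wood_scraper_eye [([356.0, 187.0, 389.0, 203.0], 0.71)]
orange_scraper_eye [([354.0, 217.0, 383.0, 230.0], 0.76), ([401.0, 218.0, 428.0, 239.0], 0.76), ([345.0, 282.0, 362.0, 305.0], 0.72)]
blue_spatula_eye [([353.0, 234.0, 380.0, 242.0], 0.64)]
block [([341.0, 189.0, 385.0, 266.0], 0.69)]
rail [([86.0, 188.0, 277.0, 279.0], 0.62)]
```

View pics/scene0.png

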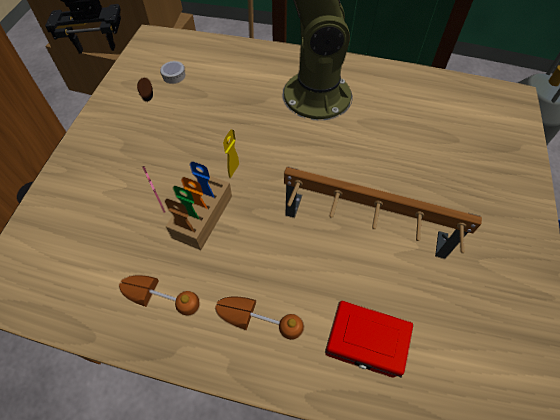

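View pics/top0.png

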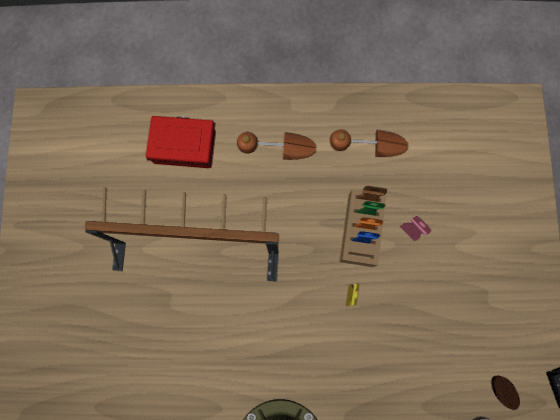

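The top view has the rail on the left with five pegs pointing up the picture (+x), tips near (104,188), (144,190), (184,193), (224,195) and (265,198). The block is at about (363,228) and holds wood, green, orange and blue tools from far to near. The nearest slot is empty and there is no steel horn. For the orange class there are three candidates:
- Orange at (368,223) stands in the block. It is the one meant, by colour.
- Pink at (416,228) is a look-alike.
- Yellow at (353,294) is a look-alike.

I'll confirm orange in a crop before reaching for it.

```bash
cat > h.py <<'E'
import numpy as np,cv2
from workcell import env
EYE=dict(steel=.162,green=.147,wood=.142,orange=.132,blue=.152)
NAME=dict(green='green_horn_eye',wood='wood_scraper_eye',orange='orange_scraper_eye',blue='blue_spatula_eye')
def ray(c,px):
    p=cv2.undistortPoints(np.array([[px]],float),c['camera_matrix'],c['dist_coeffs'])[0,0]
    T=c['camera_from_world'];R=T[:3,:3]
    return -R.T@T[:3,3],R.T@np.array([p[0],-p[1],-1])
def atz(c,px,z):
    o,d=ray(c,px);return o+d*(z-o[2])/d[2]
def proj(c,P):
    T=c['camera_from_world'];q=np.atleast_2d(P)@T[:3,:3].T+T[:3,3]
    q=q*[1,-1,-1];return cv2.projectPoints(q,np.zeros(3),np.zeros(3),c['camera_matrix'],c['dist_coeffs'])[0][:,0]
def tri(obs):
    A=np.zeros((3,3));b=np.zeros(3)
    for c,px in obs:
        o,d=ray(c,px);d/=np.linalg.norm(d);M=np.eye(3)-np.outer(d,d);A+=M;b+=M@o
    return np.linalg.solve(A,b)
E
python3 - <<'E'
from h import *
np.set_printoptions(precision=3,suppress=True)
t=env.calibration('top');s=env.calibration('scene')
for a in[(104,188),(144,190),(184,193),(224,195),(265,198)]:print('tip',atz(t,a,.216))
for a in[(86,222),(278,234)]:print('rail end',atz(t,a,.217))
for a,b in[((104,188),(463,250)),((265,198),(291,205))]:print(tri([(t,a),(s,b)]))
for a in[(350,190),(385,193),(376,266),(341,262)]:print('blk',atz(t,a,.066))
for a,z in[((374,189),.18),((372,206),.184),((370,221),.169),((367,236),.189)]:print('toptool',atz(t,a,z))
print('yel',atz(t,(353,294),.1),'pink',atz(t,(416,228),.1))
w=env.calibration('wrist');T=w['camera_from_world'];S=env.sense()
c=-T[:3,:3].T@T[:3,3];print('wristcam in tool',S['orientation'].T@(c-S['eef_pos']),S['orientation'].T@-T[2,:3],w['camera_matrix'])
out=[]
for im,x,y,w_,h in((cv2.imread('pics/top0.png'),330,175,110,140),(cv2.imread('pics/top0.png'),75,175,220,70)):
    out.append(cv2.resize(im[y:y+h,x:x+w_],None,fx=3.6,fy=3.6,interpolation=cv2.INTER_CUBIC))
cv2.imwrite('pics/c1.png',out[0]);cv2.imwrite('pics/c2.png',out[1])
E
```

```text
tip [0.599 0.388 0.216]
tip [0.594 0.297 0.216]
tip [0.586 0.208 0.216]
tip [0.581 0.119 0.216]
tip [0.573 0.028 0.216]
rail end [0.522 0.424 0.217]
rail end [ 0.493 -0.     0.217]
[0.599 0.388 0.219]
[0.574 0.031 0.213]
blk [ 0.625 -0.181  0.066]
blk [ 0.617 -0.269  0.066]
blk [ 0.434 -0.239  0.066]
blk [ 0.444 -0.153  0.066]
toptool [ 0.601 -0.22   0.18 ]
toptool [ 0.56  -0.213  0.184]
toptool [ 0.528 -0.21   0.169]
toptool [ 0.491 -0.198  0.189]
yel [ 0.365 -0.175  0.1  ] pink [ 0.522 -0.333  0.1  ]
wristcam in tool [ 0.082  0.    -0.143] [-0.297  0.     0.955] [[332.927   0.    282.959]
 [  0.    332.927 209.951]
 [  0.      0.      1.   ]]
```

View pics/c1.png

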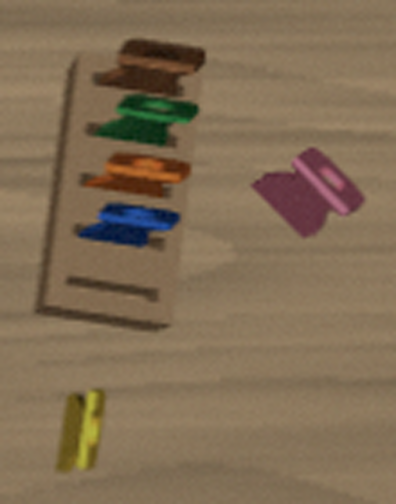

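View pics/c2.png

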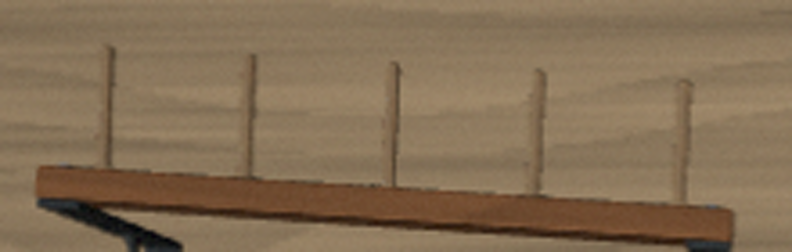

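The crop confirms it: the orange tool in the block's middle slot is the one meant, while pink and yellow stand outside it. Next is a close look at the block with the wrist camera.

Request:
arm_command(
  increments=[
    {"tz": -0.06,"roll": 0.15},
    {"tx": 0.05,"ty": -0.03,"tz": -0.1,"roll": 0.3},
    {"tx": 0.446,"ty": -0.301,"tz": -0.14,"roll": 0.47},
    {"tx": 0.446,"ty": -0.301,"tz": -0.14,"roll": 0.47},
    {"tx": 0.446,"ty": -0.301,"tz": -0.14,"roll": 0.47},
    {"tx": 0.446,"ty": -0.301,"tz": -0.14,"roll": 0.47},
    {"tx": 0.446,"ty": -0.301,"tz": -0.14,"roll": 0.47},
    {"tx": 0.446,"ty": -0.301,"tz": -0.14,"roll": 0.47},
    {"tx": 0.446,"ty": -0.301,"tz": -0.14,"roll": 0.47},
    {"tx": 0.446,"ty": -0.301,"tz": -0.14,"roll": 0.47},
  ],
)

```text
validation failed for argument at $.in...
```

Request:
arm_command(
  increments=[
    {"tx": 0},
    {"tx": 0},
    {"tx": 0},
  ],
)

```text
validation failed for argument at $.in...
```

```bash
python3 - <<'E'
from h import *
np.set_printoptions(precision=3,suppress=True)
s=env.sense();print(s['t'],s['eef_pos'],s['orientation'][:,0])
c=env.calibration('wrist');im=env.snapshot('wrist');cv2.imwrite('pics/w1.png',im[:,:,::-1])
for k,n in NAME.items():
    for d in env.regions_of('wrist',n)[:2]:
        r=d['region'].astype(np.uint8);print(k,round(d['confidence'],2),np.round(d['bbox']),r.sum(),np.median(im[r>0],axis=0))
E
```

```text
0.8 [ 0.194 -0.62   0.242] [ 0.955  0.298 -0.   ]
```

View pics/w1.png

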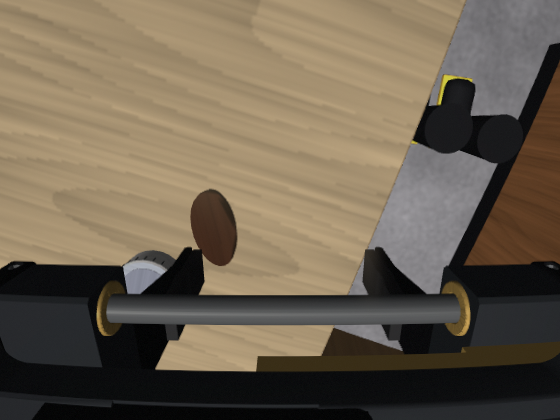

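The wrist view shows the arm still at its start, because the move was refused. I'll fill in all the fields in each row.

Request:
arm_command(
  increments=[
    {"claw": 0.087,"tx": 0,"ty": 0,"tz": -0.06,"roll": 0.15},
    {"claw": 0.087,"tx": 0.05,"ty": -0.03,"tz": -0.1,"roll": 0.3},
    {"claw": 0.087,"tx": 0.446,"ty": -0.301,"tz": -0.14,"roll": 0.47},
    {"claw": 0.087,"tx": 0.446,"ty": -0.301,"tz": -0.14,"roll": 0.47},
    {"claw": 0.087,"tx": 0.446,"ty": -0.301,"tz": -0.14,"roll": 0.47},
    {"claw": 0.087,"tx": 0.446,"ty": -0.301,"tz": -0.14,"roll": 0.47},
    {"claw": 0.087,"tx": 0.446,"ty": -0.301,"tz": -0.14,"roll": 0.47},
    {"claw": 0.087,"tx": 0.446,"ty": -0.301,"tz": -0.14,"roll": 0.47},
    {"claw": 0.087,"tx": 0.446,"ty": -0.301,"tz": -0.14,"roll": 0.47},
    {"claw": 0.087,"tx": 0.446,"ty": -0.301,"tz": -0.14,"roll": 0.47},
  ],
)

```text
t: 2.3
eef_pos: [0.5311, -0.1975, 0.3822]
orientation: [[0.986, -0.165, 0.001], [-0.165, -0.986, -0.0], [0.001, -0.0, -1.0]]
ft_force: [1.0, -0.5, 0.3]
grip_width: 0.0868
finger_force: 0.0
```

```bash
cat > look.py <<'E'
from h import *
import sys
np.set_printoptions(precision=3,suppress=True)
s=env.sense();print(s['t'],s['eef_pos'],s['orientation'][:,0])
c=env.calibration('wrist');im=env.snapshot('wrist');cv2.imwrite(sys.argv[1],im[:,:,::-1])
for k,n in NAME.items():
    for d in env.regions_of('wrist',n)[:3]:
        r=d['region'].astype(np.uint8)
        b=d['bbox'];print(k,round(d['confidence'],2),np.round(b),r.sum(),np.median(im[r>0],axis=0))
for d in env.look_for('wrist','block')[:1]:print('block',d)
E
python3 look.py pics/w2.png
```

```text
2.3 [ 0.531 -0.198  0.382] [ 0.986 -0.165  0.001]
green 0.97 [274. 138. 321. 153.] 636 [29.  65.5 38. ]
wood 0.69 [275. 108. 322. 116.] 376 [94. 64. 41.]
orange 0.84 [359. 141. 419. 182.] 685 [132.  83.  88.]
orange 0.7 [282. 243. 290. 293.] 248 [127. 111.  55.]
orange 0.63 [272. 164. 321. 183.] 829 [88. 48. 22.]
blue 0.66 [275. 189. 316. 223.] 1066 [11. 25. 52.]
block {'bbox': [264.3, 98.0, 332.2, 226.7], 'confidence': 0.61}
```

View pics/w2.png

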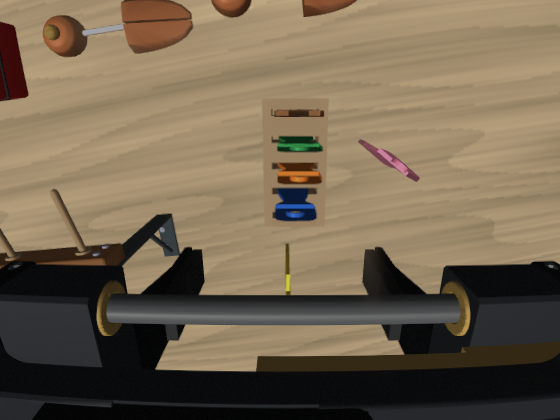

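The wrist view shows wood at (299,112), green at (299,146), orange at (299,178) with its eye, and blue at (295,212). Pink (390,160) and yellow (288,275) are outside the block.

```bash
python3 - <<'E'
from h import *
np.set_printoptions(precision=3,suppress=True)
c=env.calibration('wrist');s=env.sense()
C=[atz(c,p,.066) for p in[(264,99),(328,99),(326,226),(263,224)]]
print(np.array(C));o=np.mean(C,0);ex=(C[0]+C[1]-C[2]-C[3])[:2];ex/=np.linalg.norm(ex);ey=np.array([-ex[1],ex[0]]);print('block',o,ex)
for k,p,i in[('wood',(299,112),2),('green',(299,146),1),('orange',(298,178),0),('blue',(295,212),-1)]:
    z=.014+EYE[k]+(.02 if k=='wood' else 0);P=atz(c,p,z);e=o[:2]+ex*.036*i
    d=s['orientation'].T@(np.r_[e,z]-s['eef_pos'])
    print(k,'img',P,'slot',e,'in block',(P[:2]-o[:2])@ex,(P[:2]-o[:2])@ey,'d tool slot',d,'img',s['orientation'].T@(P-s['eef_pos']))
E
```

```text
[[ 0.624 -0.193  0.066]
 [ 0.61  -0.276  0.066]
 [ 0.434 -0.25   0.066]
 [ 0.453 -0.16   0.066]]
block [ 0.53  -0.22   0.066] [ 0.986 -0.17 ]
wood img [ 0.602 -0.231  0.176] slot [ 0.601 -0.232] in block 0.0729291306679045 0.0011174905798545416 d tool slot [0.076 0.017 0.205] img [0.077 0.016 0.205]
green img [ 0.567 -0.226  0.161] slot [ 0.566 -0.226] in block 0.037062096740597655 -9.354622200071112e-05 d tool slot [0.04  0.017 0.22 ] img [0.042 0.017 0.22 ]
orange img [ 0.529 -0.22   0.146] slot [ 0.53 -0.22] in block -0.0013480091884859751 -0.00021179333672154233 d tool slot [0.004 0.017 0.235] img [0.003 0.018 0.235]
blue img [ 0.495 -0.21   0.166] slot [ 0.495 -0.214] in block -0.036231447029345935 0.0035580619166261885 d tool slot [-0.032  0.017  0.215] img [-0.032  0.014  0.215]
```

Image and slot positions agree within about 3 mm. Picking blue, the tallest, first.

Request:
arm_command(
  grip_force=20,
  increments=[
    {"claw": 0.087,"tx": -0.032,"ty": 0.015,"tz": 0.04,"roll": 0},
    {"claw": 0.087,"tx": -0.032,"ty": 0.015,"tz": 0.1,"roll": 0},
    {"claw": 0.087,"tx": -0.032,"ty": 0.015,"tz": 0.15,"roll": 0},
    {"claw": 0.087,"tx": -0.032,"ty": 0.015,"tz": 0.19,"roll": 0},
    {"claw": 0.087,"tx": -0.032,"ty": 0.015,"tz": 0.215,"roll": 0},
    {"claw": 0.087,"tx": -0.032,"ty": 0.015,"tz": 0.215,"roll": 0},
    {"claw": 0.04,"tx": -0.032,"ty": 0.015,"tz": 0.215,"roll": 0},
    {"claw": 0.04,"tx": -0.032,"ty": 0.015,"tz": 0.215,"roll": 0},
    {"claw": 0.04,"tx": -0.032,"ty": 0.015,"tz": 0.215,"roll": 0},
    {"claw": 0.04,"tx": -0.032,"ty": 0.015,"tz": 0.215,"roll": 0},
  ],
)

```text
t: 3.85
eef_pos: [0.496, -0.2097, 0.1671]
orientation: [[0.986, -0.166, 0.001], [-0.166, -0.986, -0.001], [0.001, 0.0, -1.0]]
ft_force: [0.3, 0.4, 0.0]
grip_width: 0.055
finger_force: 0.0
```

Request:
arm_command(
  increments=[
    {"claw": 0.03,"tx": 0,"ty": 0,"tz": 0,"roll": 0},
    {"claw": 0.03,"tx": 0,"ty": 0,"tz": 0,"roll": 0},
    {"claw": 0.03,"tx": 0,"ty": 0,"tz": 0,"roll": 0},
    {"claw": 0.03,"tx": 0,"ty": 0,"tz": 0,"roll": 0},
  ],
)

```text
t: 4.35
eef_pos: [0.4958, -0.2096, 0.1667]
orientation: [[0.986, -0.166, 0.0], [-0.166, -0.986, -0.0], [0.0, 0.0, -1.0]]
ft_force: [-0.4, -0.5, 1.7]
grip_width: 0.0459
finger_force: 20.0
```

Blue is gripped (46 mm). Lifting it and going to look at the pegs from above.

Request:
arm_command(
  increments=[
    {"claw": 0.03,"tx": 0,"ty": 0,"tz": -0.03,"roll": 0},
    {"claw": 0.03,"tx": 0,"ty": 0,"tz": -0.08,"roll": 0},
    {"claw": 0.03,"tx": 0,"ty": 0,"tz": -0.14,"roll": 0},
    {"claw": 0.03,"tx": 0,"ty": 0,"tz": -0.18,"roll": 0},
    {"claw": 0.03,"tx": -0.01,"ty": -0.05,"tz": -0.21,"roll": 0},
    {"claw": 0.03,"tx": -0.02,"ty": -0.1,"tz": -0.235,"roll": -0.03},
    {"claw": 0.03,"tx": -0.03,"ty": -0.16,"tz": -0.235,"roll": -0.06},
    {"claw": 0.03,"tx": -0.04,"ty": -0.22,"tz": -0.235,"roll": -0.095},
    {"claw": 0.03,"tx": -0.05,"ty": -0.28,"tz": -0.235,"roll": -0.095},
    {"claw": 0.03,"tx": -0.06,"ty": -0.33,"tz": -0.235,"roll": -0.095},
  ],
)

```text
t: 5.6
eef_pos: [0.4908, 0.1283, 0.4014]
orientation: [[0.997, -0.071, 0.0], [-0.071, -0.997, -0.0], [0.0, 0.0, -1.0]]
ft_force: [-0.0, -0.6, -0.8]
grip_width: 0.0457
finger_force: 20.0
```

Request:
arm_command(
  increments=[
    {"claw": 0.03,"tx": -0.02,"ty": -0.04,"tz": 0,"roll": 0},
    {"claw": 0.03,"tx": -0.02,"ty": -0.07,"tz": 0,"roll": 0},
    {"claw": 0.03,"tx": -0.02,"ty": -0.07,"tz": 0,"roll": 0},
    {"claw": 0.03,"tx": -0.02,"ty": -0.07,"tz": 0,"roll": 0},
  ],
)

```text
t: 6.1
eef_pos: [0.4768, 0.196, 0.4011]
orientation: [[0.997, -0.073, -0.001], [-0.073, -0.997, -0.001], [-0.001, 0.001, -1.0]]
ft_force: [0.2, -1.0, -1.1]
grip_width: 0.0458
finger_force: 20.0
```

```bash
python3 look.py pics/w3.png
```

```text
6.1 [0.477 0.196 0.401] [ 0.997 -0.073 -0.001]
wood 0.57 [552.  54. 559.  60.] 55 [100.  67.  41.]
orange 0.65 [489. 195. 559. 253.] 2141 [141. 120.  38.]
blue 0.78 [232. 195. 336. 296.] 6544 [17. 32. 62.]
block {'bbox': [490.6, 48.0, 560.0, 175.2], 'confidence': 0.56}
```

View pics/w3.png

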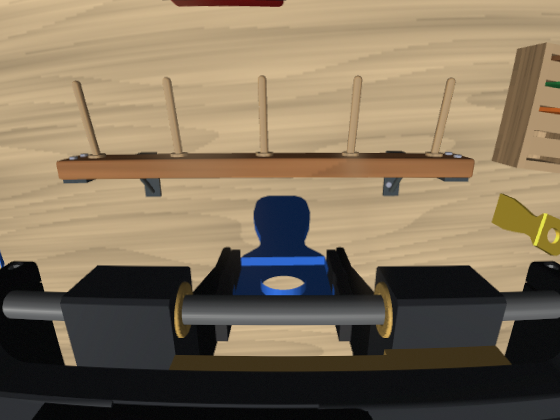

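The wrist picture shows five pegs with tips at (78,83), (168,79), (262,77), (357,77) and (451,80), and bases near row 153. Blue is held upright with its eye free.

```bash
python3 - <<'E'
from h import *
from scipy.optimize import least_squares
np.set_printoptions(precision=4,suppress=True)
w=env.calibration('wrist');t=env.calibration('top')
ys=np.array([.18,.09,0,-.09,-.18])
def pts(p,r,z):
    c,s=np.cos(p[2]),np.sin(p[2]);return np.c_[p[0]+c*r-s*ys,p[1]+s*r+c*ys,np.full(5,z)]
tipz=.195+.077*np.tan(np.radians(15))
wt=[(77,84),(167.5,80),(262,78),(357.5,78),(451,80)];wb=[(96.5,154),(178,154),(265,154),(352,154),(436,154)]
tt=[(105.3,187.5),(145,190),(184.7,192.2),(224.7,194.2),(265.3,196.9)]
def f(p,use):
    r=[]
    if 'w' in use:r+=[proj(w,pts(p,.010+.077,tipz))-wt,(proj(w,pts(p,.010,.195))-wb)]
    if 't' in use:r+=[proj(t,pts(p,.010+.077,tipz))-tt]
    return np.concatenate(r).ravel()
for u in('w','t','wt'):
    q=least_squares(f,[.5,.2,-.07],args=(u,));print(u,q.x,abs(q.fun).max(),np.sqrt((q.fun**2).mean()))
np.save('rail.npy',q.x);print(pts(q.x,.05,.206))
E
```

```text
w [ 0.5011  0.2132 -0.07  ] 3.5610623159386705 1.7534756568999568
t [ 0.5014  0.2122 -0.0671] 0.3767905659614996 0.21414046207518903
wt [ 0.5012  0.2132 -0.07  ] 3.540251922098861 1.446226859713915
[[0.5636 0.3892 0.206 ]
 [0.5573 0.2994 0.206 ]
 [0.551  0.2097 0.206 ]
 [0.5447 0.1199 0.206 ]
 [0.5385 0.0301 0.206 ]]
```

```bash
cat > tgt.py <<'E'
from h import *
import sys
np.set_printoptions(precision=4,suppress=True)
R0=np.load('rail.npy') if 0 else np.array([.5013,.2128,-.069])
s=env.sense();c,n=np.cos(R0[2]),np.sin(R0[2])
y=(int(sys.argv[1])-2)*.09
def d(r,z):
    P=np.array([R0[0]+c*r-n*y,R0[1]+n*r+c*y,z]);return s['orientation'].T@(P-s['eef_pos'])
print('pos',s['t'],s['eef_pos'])
for r,z in((.103,.30),(.103,.217),(.05,.205),(.05,.198)):print(r,z,d(r,z))
xa=s['orientation'][:,0];print('roll to rail',np.arctan2(xa[1],xa[0])-R0[2])
E
python3 tgt.py 4; python3 - <<'E'
from h import *
np.set_printoptions(precision=3,suppress=True)
t=env.calibration('top')
for p in[(147,160),(213,166)]:print(atz(t,p,.077),atz(t,p,.0))
w=env.calibration('wrist');print('tcp px',proj(w,env.sense()['eef_pos']))
E
```

```text
pos 6.4 [0.4768 0.1962 0.4015]
0.103 0.3 [ 0.1254 -0.1988  0.1014]
0.103 0.217 [ 0.1254 -0.1988  0.1844]
0.05 0.205 [ 0.0724 -0.1986  0.1964]
0.05 0.198 [ 0.0724 -0.1986  0.2034]
roll to rail -0.0047184719399026714
[0.705 0.333 0.077] [0.728 0.355 0.   ]
[0.687 0.164 0.077] [0.709 0.175 0.   ]
tcp px [[282.598 284.207]]
```

Request:
arm_command(
  increments=[
    {"claw": 0.03,"tx": 0.035,"ty": -0.05,"tz": 0,"roll": -0.005},
    {"claw": 0.03,"tx": 0.07,"ty": -0.1,"tz": 0,"roll": -0.005},
    {"claw": 0.03,"tx": 0.1,"ty": -0.15,"tz": 0,"roll": -0.005},
    {"claw": 0.03,"tx": 0.125,"ty": -0.199,"tz": 0,"roll": -0.005},
    {"claw": 0.03,"tx": 0.125,"ty": -0.199,"tz": 0,"roll": -0.005},
    {"claw": 0.03,"tx": 0.125,"ty": -0.199,"tz": 0.05,"roll": -0.005},
    {"claw": 0.03,"tx": 0.125,"ty": -0.199,"tz": 0.1,"roll": -0.005},
    {"claw": 0.03,"tx": 0.125,"ty": -0.199,"tz": 0.15,"roll": -0.005},
    {"claw": 0.03,"tx": 0.125,"ty": -0.199,"tz": 0.184,"roll": -0.005},
    {"claw": 0.03,"tx": 0.125,"ty": -0.199,"tz": 0.184,"roll": -0.005},
  ],
)

```text
t: 7.65
eef_pos: [0.6151, 0.3834, 0.2147]
orientation: [[0.998, -0.069, -0.004], [-0.069, -0.998, -0.004], [-0.004, 0.005, -1.0]]
ft_force: [-0.6, 0.1, -1.3]
grip_width: 0.0455
finger_force: 20.0
```

```bash
python3 tgt.py 4; python3 -c "
from h import *
im=env.snapshot('wrist');cv2.imwrite('pics/w4.png',im[:,:,::-1])"
```

```text
pos 7.65 [0.6151 0.3834 0.2147]
0.103 0.3 [ 0.0009 -0.0015 -0.0853]
0.103 0.217 [ 0.0012 -0.0019 -0.0023]
0.05 0.205 [-0.0517 -0.002   0.0099]
0.05 0.198 [-0.0517 -0.002   0.0169]
roll to rail -3.5772981512444124e-06
```

View pics/w4.png

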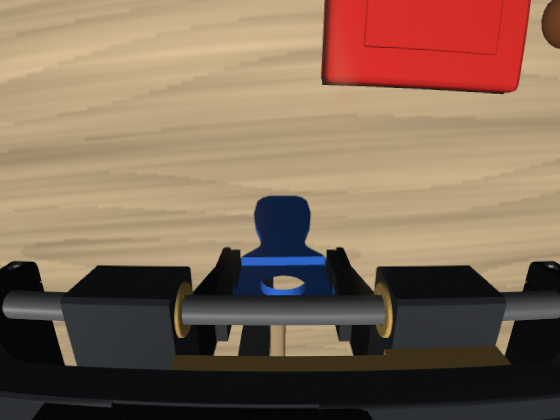

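The peg shows at column 278, just left of the eye's centre at 283, which agrees with the computed 2 mm offset. Inserting.

Request:
arm_command(
  increments=[
    {"claw": 0.03,"tx": 0,"ty": -0.003,"tz": -0.002,"roll": 0},
    {"claw": 0.03,"tx": -0.012,"ty": -0.003,"tz": 0,"roll": 0},
    {"claw": 0.03,"tx": -0.025,"ty": -0.003,"tz": 0.003,"roll": 0},
    {"claw": 0.03,"tx": -0.038,"ty": -0.003,"tz": 0.006,"roll": 0},
    {"claw": 0.03,"tx": -0.051,"ty": -0.003,"tz": 0.009,"roll": 0},
    {"claw": 0.03,"tx": -0.051,"ty": -0.003,"tz": 0.009,"roll": 0},
  ],
)

```text
t: 8.45
eef_pos: [0.5633, 0.3933, 0.2085]
orientation: [[0.998, -0.065, -0.0], [-0.065, -0.998, -0.001], [-0.0, 0.001, -1.0]]
ft_force: [-0.3, -0.2, -1.2]
grip_width: 0.0457
finger_force: 20.0
```

```bash
python3 tgt.py 4; python3 -c "
from h import *
a=env.snapshot('wrist')[200:400,180:380];b=env.snapshot('scene')[170:290,400:520]
cv2.imwrite('pics/i1.png',np.hstack([cv2.resize(a,(400,400)),cv2.resize(b,(400,400))])[:,:,::-1])"
```

```text
pos 8.45 [0.5633 0.3933 0.2085]
0.103 0.3 [ 0.0535  0.0046 -0.0915]
0.103 0.217 [ 0.0535  0.0046 -0.0085]
0.05 0.205 [0.0005 0.0044 0.0035]
0.05 0.198 [0.0005 0.0044 0.0105]
roll to rail 0.003681916970096344
```

View pics/i1.png

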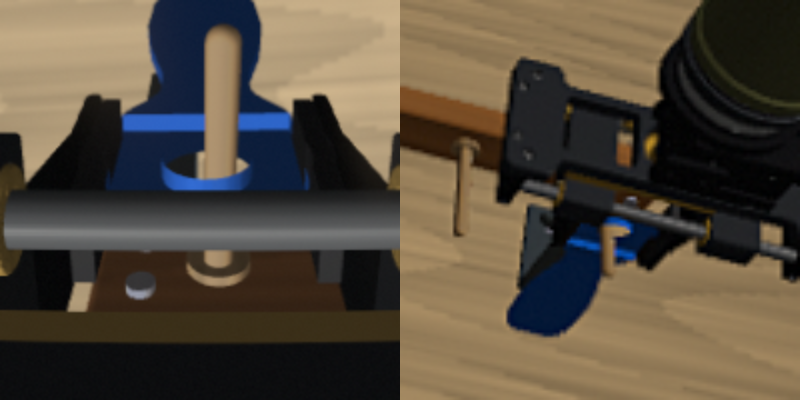

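The peg is through the eye (left crop, peg at 220 against eye centre 205), so it needs about 4 mm to the right. Lowering, releasing and rising.

Request:
arm_command(
  increments=[
    {"claw": 0.03,"tx": 0,"ty": 0.004,"tz": 0.004,"roll": 0},
    {"claw": 0.03,"tx": 0,"ty": 0.004,"tz": 0.009,"roll": 0},
    {"claw": 0.03,"tx": 0,"ty": 0.004,"tz": 0.009,"roll": 0},
    {"claw": 0.05,"tx": 0,"ty": 0.004,"tz": 0.009,"roll": 0},
    {"claw": 0.064,"tx": 0,"ty": 0.004,"tz": 0.009,"roll": 0},
    {"claw": 0.066,"tx": 0,"ty": 0.004,"tz": 0.009,"roll": 0},
    {"claw": 0.066,"tx": 0,"ty": 0.004,"tz": 0.009,"roll": 0},
    {"claw": 0.066,"tx": 0,"ty": 0.004,"tz": -0.01,"roll": 0},
    {"claw": 0.066,"tx": 0,"ty": 0.004,"tz": -0.05,"roll": 0},
    {"claw": 0.066,"tx": 0,"ty": 0.004,"tz": -0.11,"roll": 0},
  ],
)

```text
t: 9.8
eef_pos: [0.5642, 0.3883, 0.3195]
orientation: [[0.998, -0.067, -0.002], [-0.067, -0.998, -0.001], [-0.002, 0.001, -1.0]]
ft_force: [0.1, 0.9, -0.2]
grip_width: 0.0658
finger_force: 0.0
```

```bash
python3 - <<'E'
from h import *
np.set_printoptions(precision=4,suppress=True)
s=env.sense();print(s['t'],s['eef_pos'])
for n in('wrist','scene'):
    im=env.snapshot(n);cv2.imwrite(f'pics/j_{n}.png',im[:,:,::-1])
    for d in env.look_for(n,'blue_spatula_eye')[:2]:print(n,d)
for p in('block',):print(env.look_for('scene',p)[:1])
# go back over block: TCP over green, z .38
d=s['orientation'].T@(np.array([.531,-.198,.382])-s['eef_pos']);print('back',d)
E
```

```text
9.8 [0.5642 0.3883 0.3195]
wrist {'bbox': [256.8, 168.0, 313.0, 221.6], 'confidence': 0.84}
scene {'bbox': [425.5, 234.0, 477.0, 273.5], 'confidence': 0.75}
[{'bbox': [165.9, 169.9, 233.7, 247.0], 'confidence': 0.8}]
back [ 0.0061  0.5873 -0.0617]
```

Request:
arm_command(
  increments=[
    {"claw": 0.087,"tx": 0,"ty": 0.03,"tz": -0.062,"roll": 0},
    {"claw": 0.087,"tx": 0.006,"ty": 0.587,"tz": -0.062,"roll": 0},
    {"claw": 0.087,"tx": 0.006,"ty": 0.587,"tz": -0.062,"roll": 0.05},
    {"claw": 0.087,"tx": 0.006,"ty": 0.587,"tz": -0.062,"roll": 0.1},
    {"claw": 0.087,"tx": 0.006,"ty": 0.587,"tz": -0.062,"roll": 0.1},
    {"claw": 0.087,"tx": 0.006,"ty": 0.587,"tz": -0.062,"roll": 0.1},
    {"claw": 0.087,"tx": 0.006,"ty": 0.587,"tz": -0.062,"roll": 0.1},
    {"claw": 0.087,"tx": 0.006,"ty": 0.587,"tz": -0.062,"roll": 0.1},
    {"claw": 0.087,"tx": 0.006,"ty": 0.587,"tz": -0.062,"roll": 0.1},
    {"claw": 0.087,"tx": 0.006,"ty": 0.587,"tz": -0.062,"roll": 0.1},
  ],
)

```text
t: 11.3
eef_pos: [0.5301, -0.1995, 0.3795]
orientation: [[0.986, -0.167, -0.002], [-0.167, -0.986, 0.0], [-0.002, 0.0, -1.0]]
ft_force: [1.1, 0.7, 1.8]
grip_width: 0.0869
finger_force: 0.0
```

Request:
arm_command(
  increments=[
    {"claw": 0.087,"tx": 0.0,"ty": 0.02,"tz": 0,"roll": 0},
    {"claw": 0.087,"tx": 0.0,"ty": 0.02,"tz": 0,"roll": 0},
  ],
)

```text
t: 11.55
eef_pos: [0.5271, -0.2182, 0.3792]
orientation: [[0.986, -0.17, -0.002], [-0.17, -0.986, 0.001], [-0.002, -0.001, -1.0]]
ft_force: [-0.1, 0.4, 0.4]
grip_width: 0.0869
finger_force: 0.0
```

```bash
cat > blk.py <<'E'
# eye positions of the remaining tools from the wrist picture
from h import *
import sys
np.set_printoptions(precision=3,suppress=True)
s=env.sense();c=env.calibration('wrist');im=env.snapshot('wrist');cv2.imwrite(sys.argv[1],im[:,:,::-1]);print(s['t'],s['eef_pos'],s['orientation'][:,0])
b=env.look_for('wrist','block')[0];print('block',b)
for k in sys.argv[2:]:
    for d in env.regions_of('wrist',NAME[k])[:4]:
        x0,y0,x1,y1=d['bbox'];m=np.median(im[d['region']],axis=0)
        z=.014+EYE[k]+.023;P=atz(c,((x0+x1)/2,y1),z)     # lower image edge = top end of head, near side
        print(k,round(d['confidence'],2),np.round(d['bbox']),m,'top',P,'tool',s['orientation'].T@(P-[0,0,.023]-s['eef_pos']))
E
python3 blk.py pics/w5.png green wood orange
```

```text
11.55 [ 0.527 -0.218  0.379] [ 0.986 -0.17  -0.002]
block {'bbox': [246.5, 97.3, 314.9, 226.4], 'confidence': 0.59}
green 0.78 [256. 136. 301. 154.] [30. 66. 36.] top [ 0.563 -0.22   0.184] tool [ 0.036 -0.004  0.218]
wood 0.57 [258. 109. 301. 114.] [95.  67.  42.5] top [ 0.602 -0.228  0.179] tool [ 0.076 -0.003  0.223]
orange 0.65 [270. 244. 278. 294.] [111.5  96.5  47.5] top [ 0.396 -0.185  0.169] tool [-0.134 -0.011  0.234]
orange 0.62 [253. 160. 302. 182.] [88. 47. 21.] top [ 0.532 -0.213  0.169] tool [ 0.004 -0.006  0.233]
orange 0.62 [346. 141. 403. 180.] [141.  95.  97.] top [ 0.517 -0.317  0.169] tool [0.007 0.1   0.233]
```

View pics/w5.png

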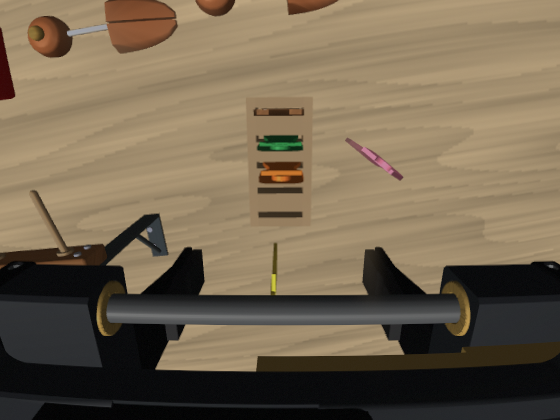

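The block hasn't moved. Green's head is at (280,146), orange's at (281,176) and wood's at (279,112). Picking green.

Request:
arm_command(
  increments=[
    {"claw": 0.087,"tx": 0.039,"ty": -0.001,"tz": 0.06,"roll": 0},
    {"claw": 0.087,"tx": 0.039,"ty": -0.001,"tz": 0.12,"roll": 0},
    {"claw": 0.087,"tx": 0.039,"ty": -0.001,"tz": 0.17,"roll": 0},
    {"claw": 0.087,"tx": 0.039,"ty": -0.001,"tz": 0.205,"roll": 0},
    {"claw": 0.087,"tx": 0.039,"ty": -0.001,"tz": 0.218,"roll": 0},
    {"claw": 0.06,"tx": 0.039,"ty": -0.001,"tz": 0.218,"roll": 0},
    {"claw": 0.03,"tx": 0.039,"ty": -0.001,"tz": 0.218,"roll": 0},
    {"claw": 0.03,"tx": 0.039,"ty": -0.001,"tz": 0.218,"roll": 0},
    {"claw": 0.03,"tx": 0.039,"ty": -0.001,"tz": 0.218,"roll": 0},
    {"claw": 0.03,"tx": 0.039,"ty": -0.001,"tz": 0.218,"roll": 0},
  ],
)

```text
t: 13.05
eef_pos: [0.5667, -0.2226, 0.1631]
orientation: [[0.986, -0.167, 0.001], [-0.167, -0.986, -0.001], [0.001, 0.001, -1.0]]
ft_force: [0.4, 0.5, 1.6]
grip_width: 0.0476
finger_force: 20.0
```

Request:
arm_command(
  increments=[
    {"claw": 0.03,"tx": 0,"ty": 0,"tz": 0,"roll": 0},
    {"claw": 0.03,"tx": 0,"ty": 0,"tz": 0,"roll": 0},
    {"claw": 0.03,"tx": 0,"ty": 0,"tz": -0.03,"roll": 0},
    {"claw": 0.03,"tx": 0,"ty": 0,"tz": -0.08,"roll": 0},
    {"claw": 0.03,"tx": 0,"ty": 0,"tz": -0.14,"roll": 0},
    {"claw": 0.03,"tx": 0,"ty": 0,"tz": -0.2,"roll": 0},
    {"claw": 0.03,"tx": 0,"ty": 0,"tz": -0.235,"roll": 0},
    {"claw": 0.03,"tx": 0,"ty": 0,"tz": -0.235,"roll": 0},
  ],
)

```text
t: 14.05
eef_pos: [0.5676, -0.2222, 0.4005]
orientation: [[0.986, -0.166, 0.005], [-0.166, -0.986, -0.002], [0.005, 0.001, -1.0]]
ft_force: [0.2, 0.1, -0.8]
grip_width: 0.0473
finger_force: 20.0
```

```bash
python3 tgt.py 3
```

```text
pos 14.05 [ 0.5676 -0.2222  0.4005]
0.103 0.3 [-0.0445 -0.5177  0.0998]
0.103 0.217 [-0.0449 -0.5178  0.1828]
0.05 0.205 [-0.0977 -0.5126  0.1945]
0.05 0.198 [-0.0977 -0.5126  0.2015]
roll to rail -0.0979496676313868
```

Request:
arm_command(
  increments=[
    {"claw": 0.03,"tx": -0.045,"ty": -0.518,"tz": 0,"roll": -0.03},
    {"claw": 0.03,"tx": -0.045,"ty": -0.518,"tz": 0,"roll": -0.06},
    {"claw": 0.03,"tx": -0.045,"ty": -0.518,"tz": 0,"roll": -0.098},
    {"claw": 0.03,"tx": -0.045,"ty": -0.518,"tz": 0,"roll": -0.098},
    {"claw": 0.03,"tx": -0.045,"ty": -0.518,"tz": 0,"roll": -0.098},
    {"claw": 0.03,"tx": -0.045,"ty": -0.518,"tz": 0,"roll": -0.098},
    {"claw": 0.03,"tx": -0.045,"ty": -0.518,"tz": 0,"roll": -0.098},
    {"claw": 0.03,"tx": -0.045,"ty": -0.518,"tz": 0,"roll": -0.098},
    {"claw": 0.03,"tx": -0.045,"ty": -0.518,"tz": 0,"roll": -0.098},
    {"claw": 0.03,"tx": -0.045,"ty": -0.518,"tz": 0,"roll": -0.098},
  ],
)

```text
t: 15.3
eef_pos: [0.607, 0.2982, 0.3948]
orientation: [[0.998, -0.064, -0.004], [-0.064, -0.998, -0.001], [-0.004, 0.001, -1.0]]
ft_force: [-0.3, -0.4, -1.0]
grip_width: 0.0474
finger_force: 20.0
```

Request:
arm_command(
  increments=[
    {"claw": 0.03,"tx": 0,"ty": 0,"tz": 0.05,"roll": 0},
    {"claw": 0.03,"tx": 0,"ty": 0,"tz": 0.1,"roll": 0},
    {"claw": 0.03,"tx": 0,"ty": 0,"tz": 0.15,"roll": 0},
    {"claw": 0.03,"tx": 0,"ty": 0,"tz": 0.181,"roll": 0},
    {"claw": 0.03,"tx": 0,"ty": 0,"tz": 0.181,"roll": 0},
    {"claw": 0.03,"tx": 0,"ty": 0,"tz": 0.181,"roll": 0},
    {"claw": 0.03,"tx": 0,"ty": 0,"tz": 0.181,"roll": 0},
    {"claw": 0.03,"tx": 0,"ty": 0,"tz": 0.181,"roll": 0},
  ],
)

```text
t: 16.3
eef_pos: [0.6088, 0.2962, 0.218]
orientation: [[0.998, -0.069, 0.002], [-0.069, -0.998, 0.001], [0.002, -0.001, -1.0]]
ft_force: [-0.6, -0.4, -0.2]
grip_width: 0.0474
finger_force: 20.0
```

```bash
python3 tgt.py 3; python3 -c "
from h import *
a=env.snapshot('wrist')[200:400,180:380];b=env.snapshot('scene')[150:310,340:540]
cv2.imwrite('pics/i2.png',np.hstack([cv2.resize(a,(400,400)),cv2.resize(b,(400,400))])[:,:,::-1])"
```

```text
pos 16.3 [0.6088 0.2962 0.218 ]
0.103 0.3 [ 0.0016  0.0006 -0.082 ]
0.103 0.217 [0.0015 0.0007 0.001 ]
0.05 0.205 [-0.0515  0.0007  0.0129]
0.05 0.198 [-0.0516  0.0007  0.0199]
roll to rail -0.00024103250578212665
```

View pics/i2.png

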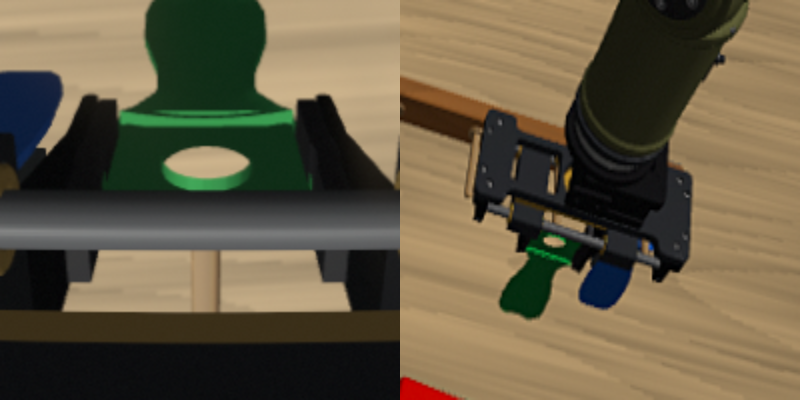

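The peg (205) lines up with green's eye (207), and blue hangs on its peg to the left. Inserting green, then lowering, releasing and rising.

Request:
arm_command(
  increments=[
    {"claw": 0.03,"tx": -0.013,"ty": 0,"tz": 0.001,"roll": 0},
    {"claw": 0.03,"tx": -0.026,"ty": 0,"tz": 0.004,"roll": 0},
    {"claw": 0.03,"tx": -0.039,"ty": 0,"tz": 0.007,"roll": 0},
    {"claw": 0.03,"tx": -0.051,"ty": 0,"tz": 0.01,"roll": 0},
    {"claw": 0.03,"tx": -0.051,"ty": 0,"tz": 0.01,"roll": 0},
    {"claw": 0.03,"tx": -0.051,"ty": 0,"tz": 0.01,"roll": 0},
  ],
)

```text
t: 17.15
eef_pos: [0.5579, 0.2991, 0.2067]
orientation: [[0.998, -0.07, 0.001], [-0.07, -0.998, -0.0], [0.001, 0.0, -1.0]]
ft_force: [-1.0, -0.6, -0.5]
grip_width: 0.0477
finger_force: 20.0
```

```bash
python3 tgt.py 3
```

```text
pos 17.15 [0.5579 0.2991 0.2067]
0.103 0.3 [ 0.0526  0.     -0.0933]
0.103 0.217 [ 0.0525 -0.     -0.0103]
0.05 0.205 [-0.0005  0.      0.0017]
0.05 0.198 [-0.0005  0.      0.0087]
roll to rail -0.0006482709409762893
```

Request:
arm_command(
  increments=[
    {"claw": 0.03,"tx": 0,"ty": 0,"tz": 0.004,"roll": 0},
    {"claw": 0.03,"tx": 0,"ty": 0,"tz": 0.007,"roll": 0},
    {"claw": 0.03,"tx": 0,"ty": 0,"tz": 0.007,"roll": 0},
    {"claw": 0.055,"tx": 0,"ty": 0,"tz": 0.007,"roll": 0},
    {"claw": 0.066,"tx": 0,"ty": 0,"tz": 0.007,"roll": 0},
    {"claw": 0.068,"tx": 0,"ty": 0,"tz": 0.007,"roll": 0},
    {"claw": 0.068,"tx": 0,"ty": 0,"tz": 0.007,"roll": 0},
    {"claw": 0.068,"tx": 0,"ty": 0,"tz": -0.02,"roll": 0},
    {"claw": 0.068,"tx": 0,"ty": 0,"tz": -0.07,"roll": 0},
    {"claw": 0.068,"tx": 0,"ty": 0,"tz": -0.12,"roll": 0},
  ],
)

```text
t: 18.4
eef_pos: [0.5572, 0.2993, 0.3276]
orientation: [[0.998, -0.069, -0.001], [-0.069, -0.998, -0.0], [-0.001, 0.0, -1.0]]
ft_force: [0.7, 0.6, -0.3]
grip_width: 0.0681
finger_force: 0.0
```

```bash
python3 - <<'E'
from h import *
np.set_printoptions(precision=4,suppress=True)
s=env.sense();print(s['t'],s['eef_pos'])
im=env.snapshot('scene')
for k in('blue','green'):print(k,env.look_for('scene',NAME[k])[:1])
env.snapshot('wrist')
for k in('blue','green'):print('w',k,env.look_for('wrist',NAME[k])[:1])
print('block',env.look_for('scene','block')[:1])
print('back',s['orientation'].T@(np.array([.531,-.218,.382])-s['eef_pos']))
E
```

```text
18.4 [0.5572 0.2993 0.3276]
blue [{'bbox': [429.7, 231.7, 474.5, 272.9], 'confidence': 0.82}]
green [{'bbox': [389.1, 219.1, 432.2, 262.7], 'confidence': 0.95}]
w blue [{'bbox': [149.4, 170.0, 228.4, 220.1], 'confidence': 0.95}]
w green [{'bbox': [255.8, 169.0, 312.4, 215.3], 'confidence': 0.68}]
block [{'bbox': [167.9, 169.6, 232.3, 247.6], 'confidence': 0.79}]
back [ 0.0095  0.5179 -0.0542]
```

Both tools hang, seen at the same place in both cameras. Back to the block.

Request:
arm_command(
  increments=[
    {"claw": 0.087,"tx": 0,"ty": 0.03,"tz": -0.054,"roll": 0},
    {"claw": 0.087,"tx": 0.01,"ty": 0.518,"tz": -0.054,"roll": 0},
    {"claw": 0.087,"tx": 0.01,"ty": 0.518,"tz": -0.054,"roll": 0.05},
    {"claw": 0.087,"tx": 0.01,"ty": 0.518,"tz": -0.054,"roll": 0.1},
    {"claw": 0.087,"tx": 0.01,"ty": 0.518,"tz": -0.054,"roll": 0.1},
    {"claw": 0.087,"tx": 0.01,"ty": 0.518,"tz": -0.054,"roll": 0.1},
    {"claw": 0.087,"tx": 0.01,"ty": 0.518,"tz": -0.054,"roll": 0.1},
    {"claw": 0.087,"tx": 0.01,"ty": 0.518,"tz": -0.054,"roll": 0.1},
    {"claw": 0.087,"tx": 0.01,"ty": 0.518,"tz": -0.054,"roll": 0.1},
    {"claw": 0.087,"tx": 0.01,"ty": 0.518,"tz": -0.054,"roll": 0.1},
  ],
)

```text
t: 20.0
eef_pos: [0.5295, -0.2243, 0.3778]
orientation: [[0.984, -0.178, -0.004], [-0.178, -0.984, 0.0], [-0.004, 0.0, -1.0]]
ft_force: [0.1, -0.4, 0.5]
grip_width: 0.0868
finger_force: 0.0
```

Request:
arm_command(
  increments=[
    {"claw": 0.087,"tx": 0,"ty": 0,"tz": 0,"roll": 0},
    {"claw": 0.087,"tx": 0,"ty": 0,"tz": 0,"roll": 0},
  ],
)

```text
t: 20.25
eef_pos: [0.5319, -0.2161, 0.3803]
orientation: [[0.986, -0.165, -0.0], [-0.165, -0.986, 0.0], [-0.0, -0.0, -1.0]]
ft_force: [0.2, -0.3, 0.0]
grip_width: 0.0867
finger_force: 0.0
```

```bash
python3 blk.py pics/w6.png wood orange; python3 - <<'E'
from h import *
np.set_printoptions(precision=4,suppress=True)
c=env.calibration('wrist');s=env.sense()
print('expected px: wood top, orange eye, block corners',proj(c,[[.601,-.232,.179],[.529,-.22,.146],[.624,-.193,.066],[.434,-.25,.066]]))
for P in([.601,-.231,.156],[.529,-.22,.146]):print(s['orientation'].T@(np.array(P)-s['eef_pos']))
E
```

```text
20.25 [ 0.532 -0.216  0.38 ] [ 0.986 -0.165 -0.   ]
block {'bbox': [250.0, 100.7, 315.8, 229.8], 'confidence': 0.72}
wood 0.79 [258. 111. 304. 121.] [73. 55. 37.] top [ 0.6   -0.226  0.179] tool [ 0.069 -0.002  0.224]
orange 0.75 [273. 246. 280. 296.] [99. 86. 45.] top [ 0.398 -0.185  0.169] tool [-0.138 -0.008  0.234]
orange 0.65 [260. 165. 303. 187.] [89. 46. 18.] top [ 0.53  -0.214  0.169] tool [-0.002 -0.001  0.234]
orange 0.64 [349. 145. 402. 182.] [140.   92.   94.5] top [ 0.519 -0.317  0.169] tool [0.004 0.101 0.234]
expected px: wood top, orange eye, block corners [[285.9959 118.9077]
 [285.6975 182.7286]
 [253.1845 103.4965]
 [315.998  229.948 ]]
[0.0705 0.0022 0.2247]
[-0.0023  0.0034  0.2347]
```

Request:
arm_command(
  increments=[
    {"claw": 0.087,"tx": 0.06,"ty": 0,"tz": 0.02,"roll": 0},
    {"claw": 0.087,"tx": 0.07,"ty": 0,"tz": 0.07,"roll": 0},
    {"claw": 0.087,"tx": 0.07,"ty": 0,"tz": 0.13,"roll": 0},
    {"claw": 0.087,"tx": 0.07,"ty": 0,"tz": 0.18,"roll": 0},
    {"claw": 0.087,"tx": 0.07,"ty": 0,"tz": 0.212,"roll": 0},
    {"claw": 0.087,"tx": 0.07,"ty": 0,"tz": 0.224,"roll": 0},
    {"claw": 0.06,"tx": 0.07,"ty": 0,"tz": 0.224,"roll": 0},
    {"claw": 0.03,"tx": 0.07,"ty": 0,"tz": 0.224,"roll": 0},
    {"claw": 0.03,"tx": 0.07,"ty": 0,"tz": 0.224,"roll": 0},
    {"claw": 0.03,"tx": 0.07,"ty": 0,"tz": 0.224,"roll": 0},
  ],
)

```text
t: 21.7
eef_pos: [0.6011, -0.2299, 0.1575]
orientation: [[0.986, -0.168, 0.001], [-0.168, -0.986, -0.001], [0.001, 0.0, -1.0]]
ft_force: [-0.3, 0.3, -0.3]
grip_width: 0.0548
finger_force: 0.1
```

Request:
arm_command(
  increments=[
    {"claw": 0.03,"tx": 0,"ty": 0,"tz": 0,"roll": 0},
    {"claw": 0.03,"tx": 0,"ty": 0,"tz": 0,"roll": 0},
    {"claw": 0.03,"tx": 0,"ty": 0,"tz": -0.03,"roll": 0},
    {"claw": 0.03,"tx": 0,"ty": 0,"tz": -0.08,"roll": 0},
    {"claw": 0.03,"tx": 0,"ty": 0,"tz": -0.14,"roll": 0},
    {"claw": 0.03,"tx": 0,"ty": 0,"tz": -0.2,"roll": 0},
    {"claw": 0.03,"tx": 0,"ty": 0,"tz": -0.235,"roll": 0},
    {"claw": 0.03,"tx": 0,"ty": 0,"tz": -0.235,"roll": 0},
  ],
)

```text
t: 22.7
eef_pos: [0.6017, -0.2297, 0.3948]
orientation: [[0.986, -0.168, 0.005], [-0.168, -0.986, -0.002], [0.006, 0.001, -1.0]]
ft_force: [0.8, -1.2, -1.1]
grip_width: 0.0516
finger_force: 20.0
```

```bash
python3 tgt.py 2
```

```text
pos 22.7 [ 0.6017 -0.2297  0.3948]
0.103 0.3 [-0.0714 -0.4296  0.094 ]
0.103 0.217 [-0.0719 -0.4297  0.177 ]
0.05 0.205 [-0.1247 -0.4244  0.1887]
0.05 0.198 [-0.1247 -0.4244  0.1957]
roll to rail -0.10006542592064885
```

Request:
arm_command(
  increments=[
    {"claw": 0.03,"tx": -0.071,"ty": -0.43,"tz": 0,"roll": -0.03},
    {"claw": 0.03,"tx": -0.071,"ty": -0.43,"tz": 0,"roll": -0.06},
    {"claw": 0.03,"tx": -0.071,"ty": -0.43,"tz": 0,"roll": -0.1},
    {"claw": 0.03,"tx": -0.071,"ty": -0.43,"tz": 0,"roll": -0.1},
    {"claw": 0.03,"tx": -0.071,"ty": -0.43,"tz": 0,"roll": -0.1},
    {"claw": 0.03,"tx": -0.071,"ty": -0.43,"tz": 0,"roll": -0.1},
    {"claw": 0.03,"tx": -0.071,"ty": -0.43,"tz": 0,"roll": -0.1},
    {"claw": 0.03,"tx": -0.071,"ty": -0.43,"tz": 0,"roll": -0.1},
    {"claw": 0.03,"tx": -0.071,"ty": -0.43,"tz": 0,"roll": -0.1},
  ],
)

```text
t: 23.82
eef_pos: [0.6028, 0.2055, 0.3897]
orientation: [[0.998, -0.069, -0.002], [-0.069, -0.998, -0.002], [-0.002, 0.002, -1.0]]
ft_force: [1.2, -0.6, -1.1]
grip_width: 0.0519
finger_force: 20.0
```

Request:
arm_command(
  increments=[
    {"claw": 0.03,"tx": 0,"ty": 0,"tz": 0.05,"roll": 0},
    {"claw": 0.03,"tx": 0,"ty": 0,"tz": 0.1,"roll": 0},
    {"claw": 0.03,"tx": 0,"ty": 0,"tz": 0.15,"roll": 0},
    {"claw": 0.03,"tx": 0,"ty": 0,"tz": 0.176,"roll": 0},
    {"claw": 0.03,"tx": 0,"ty": 0,"tz": 0.176,"roll": 0},
    {"claw": 0.03,"tx": 0,"ty": 0,"tz": 0.176,"roll": 0},
    {"claw": 0.03,"tx": 0,"ty": 0,"tz": 0.176,"roll": 0},
    {"claw": 0.03,"tx": 0,"ty": 0,"tz": 0.176,"roll": 0},
  ],
)

```text
t: 24.82
eef_pos: [0.6036, 0.2062, 0.2168]
orientation: [[0.998, -0.069, 0.002], [-0.069, -0.998, 0.0], [0.002, -0.001, -1.0]]
ft_force: [0.1, -0.1, -0.9]
grip_width: 0.0521
finger_force: 20.0
```

```bash
python3 tgt.py 2; python3 -c "
from h import *
a=env.snapshot('wrist')[200:400,180:380];b=env.snapshot('scene')[150:310,340:540]
cv2.imwrite('pics/i3.png',np.hstack([cv2.resize(a,(400,400)),cv2.resize(b,(400,400))])[:,:,::-1])"
```

```text
pos 24.825 [0.6036 0.2062 0.2168]
0.103 0.3 [ 0.0007  0.0004 -0.0832]
0.103 0.217 [ 0.0005  0.0005 -0.0002]
0.05 0.205 [-0.0525  0.0005  0.0117]
0.05 0.198 [-0.0525  0.0005  0.0187]
roll to rail -0.0003328884016243344
```

View pics/i3.png

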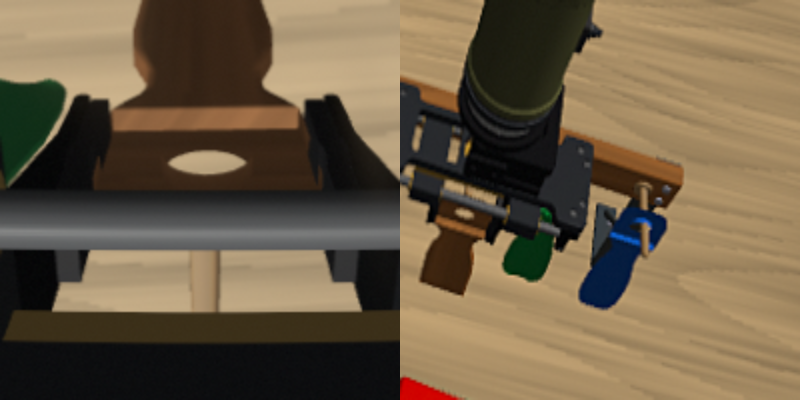

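Wood's eye (207) lines up with the peg (205), and blue hangs well on its peg. Inserting wood.

Request:
arm_command(
  increments=[
    {"claw": 0.03,"tx": -0.013,"ty": 0,"tz": 0.001,"roll": 0},
    {"claw": 0.03,"tx": -0.026,"ty": 0,"tz": 0.004,"roll": 0},
    {"claw": 0.03,"tx": -0.039,"ty": 0,"tz": 0.007,"roll": 0},
    {"claw": 0.03,"tx": -0.052,"ty": 0,"tz": 0.01,"roll": 0},
    {"claw": 0.03,"tx": -0.052,"ty": 0,"tz": 0.01,"roll": 0},
    {"claw": 0.03,"tx": -0.052,"ty": 0,"tz": 0.01,"roll": 0},
  ],
)

```text
t: 25.68
eef_pos: [0.5516, 0.2093, 0.2057]
orientation: [[0.998, -0.07, 0.001], [-0.07, -0.998, -0.0], [0.001, 0.0, -1.0]]
ft_force: [-0.4, -0.6, -0.3]
grip_width: 0.0519
finger_force: 20.0
```

```bash
python3 tgt.py 2
```

```text
pos 25.675 [0.5516 0.2093 0.2057]
0.103 0.3 [ 0.0527 -0.0001 -0.0942]
0.103 0.217 [ 0.0526 -0.0001 -0.0112]
0.05 0.205 [-0.0004 -0.0001  0.0007]
0.05 0.198 [-0.0004 -0.0001  0.0077]
roll to rail -0.00075519410045638
```

Request:
arm_command(
  increments=[
    {"claw": 0.03,"tx": 0,"ty": 0,"tz": 0.004,"roll": 0},
    {"claw": 0.03,"tx": 0,"ty": 0,"tz": 0.007,"roll": 0},
    {"claw": 0.03,"tx": 0,"ty": 0,"tz": 0.007,"roll": 0},
    {"claw": 0.06,"tx": 0,"ty": 0,"tz": 0.007,"roll": 0},
    {"claw": 0.068,"tx": 0,"ty": 0,"tz": 0.007,"roll": 0},
    {"claw": 0.07,"tx": 0,"ty": 0,"tz": 0.007,"roll": 0},
    {"claw": 0.07,"tx": 0,"ty": 0,"tz": 0.007,"roll": 0},
    {"claw": 0.07,"tx": 0,"ty": 0,"tz": -0.02,"roll": 0},
    {"claw": 0.07,"tx": 0,"ty": 0,"tz": -0.07,"roll": 0},
    {"claw": 0.07,"tx": 0,"ty": 0,"tz": -0.12,"roll": 0},
  ],
)

```text
t: 26.92
eef_pos: [0.5509, 0.2095, 0.3266]
orientation: [[0.998, -0.069, -0.001], [-0.069, -0.998, -0.0], [-0.001, 0.0, -1.0]]
ft_force: [1.8, 0.8, -0.0]
grip_width: 0.07
finger_force: 0.0
```

```bash
python3 - <<'E'
from h import *
np.set_printoptions(precision=4,suppress=True)
s=env.sense();print(s['t'],s['eef_pos'])
im=env.snapshot('scene')
for k in('blue','green','wood'):print(k,env.look_for('scene',NAME[k])[:1])
env.snapshot('wrist');print('w',env.look_for('wrist',NAME['wood'])[:1])
print('block',env.look_for('scene','block')[:1])
print('back',s['orientation'].T@(np.array([.531,-.218,.382])-s['eef_pos']))
E
```

```text
26.925 [0.5509 0.2095 0.3266]
blue [{'bbox': [426.8, 232.2, 473.0, 272.0], 'confidence': 0.63}]
green [{'bbox': [391.2, 219.2, 433.2, 263.2], 'confidence': 0.93}]
wood [{'bbox': [351.5, 211.3, 392.0, 253.0], 'confidence': 0.96}]
w [{'bbox': [252.8, 170.2, 314.8, 216.8], 'confidence': 0.79}]
block [{'bbox': [177.1, 164.0, 241.4, 238.6], 'confidence': 0.87}]
back [ 0.0096  0.4278 -0.0552]
```

The block's box in the scene view has shifted by about (+9,-8) px, so it has been knocked aside. Going back to measure it again.

Request:
arm_command(
  increments=[
    {"claw": 0.087,"tx": 0,"ty": 0.03,"tz": -0.055,"roll": 0},
    {"claw": 0.087,"tx": 0,"ty": 0.428,"tz": -0.055,"roll": 0},
    {"claw": 0.087,"tx": 0,"ty": 0.428,"tz": -0.055,"roll": 0.05},
    {"claw": 0.087,"tx": 0,"ty": 0.428,"tz": -0.055,"roll": 0.1},
    {"claw": 0.087,"tx": 0,"ty": 0.428,"tz": -0.055,"roll": 0.1},
    {"claw": 0.087,"tx": 0,"ty": 0.428,"tz": -0.055,"roll": 0.1},
    {"claw": 0.087,"tx": 0,"ty": 0.428,"tz": -0.055,"roll": 0.1},
    {"claw": 0.087,"tx": 0,"ty": 0.428,"tz": -0.055,"roll": 0.1},
    {"claw": 0.087,"tx": 0,"ty": 0.428,"tz": -0.055,"roll": 0.1},
    {"claw": 0.087,"tx": 0,"ty": 0.428,"tz": -0.055,"roll": 0.1},
  ],
)

```text
t: 28.52
eef_pos: [0.5222, -0.2144, 0.3803]
orientation: [[0.986, -0.165, -0.0], [-0.165, -0.986, 0.002], [-0.0, -0.001, -1.0]]
ft_force: [-0.2, -0.2, 0.7]
grip_width: 0.0872
finger_force: 0.0
```

Request:
arm_command(
  increments=[
    {"claw": 0.087,"tx": 0,"ty": 0,"tz": 0,"roll": 0},
    {"claw": 0.087,"tx": 0,"ty": 0,"tz": 0,"roll": 0},
  ],
)

```text
t: 28.78
eef_pos: [0.522, -0.2158, 0.3808]
orientation: [[0.986, -0.166, 0.0], [-0.166, -0.986, -0.0], [0.0, 0.0, -1.0]]
ft_force: [0.2, 0.3, 0.1]
grip_width: 0.0872
finger_force: 0.0
```

```bash
python3 blk.py pics/w7.png orange
```

```text
28.775 [ 0.522 -0.216  0.381] [ 0.986 -0.166  0.   ]
block {'bbox': [242.9, 119.2, 308.2, 247.1], 'confidence': 0.91}
orange 0.77 [251. 180. 294. 213.] [70. 37. 15.] top [ 0.493 -0.2    0.169] tool [-0.031 -0.011  0.235]
orange 0.67 [350. 139. 404. 174.] [134.  87.  90.] top [ 0.518 -0.319  0.169] tool [0.013 0.102 0.235]
```

View pics/w7.png

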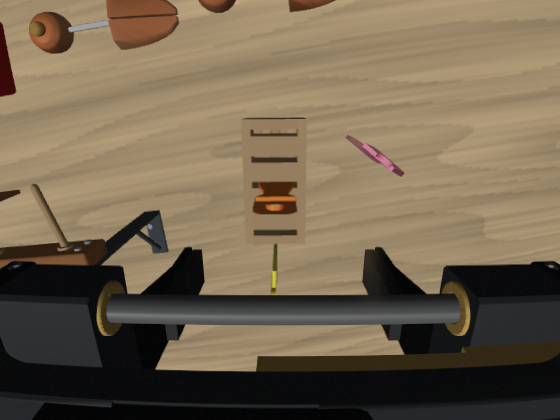

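The block has moved toward the robot but still stands flat with the same heading. Orange is in it with its eye at (274,207). Pink (376,155) and yellow (275,268) stand outside the block.

```bash
python3 - <<'E'
from h import *
np.set_printoptions(precision=3,suppress=True)
c=env.calibration('wrist');s=env.sense()
C=np.array([atz(c,p,.066) for p in[(243,119),(306,118),(304,243),(245,244)]])
o=C.mean(0);ex=(C[0]+C[1]-C[2]-C[3])[:2];ex/=np.linalg.norm(ex);print(o,ex,np.linalg.norm(C-np.roll(C,1,0),axis=1))
for n,P in(('slot',np.r_[o[:2],.146]),('img eye',atz(c,(274,207),.146)),('topedge',atz(c,(274,198),.169)-[0,0,.023])):
    print(n,P,s['orientation'].T@(P-s['eef_pos']))
E
```

```text
[ 0.501 -0.202  0.066] [ 0.985 -0.174] [0.18  0.084 0.18  0.088]
slot [ 0.501 -0.202  0.146] [-0.023 -0.012  0.235]
img eye [ 0.492 -0.201  0.146] [-0.032 -0.01   0.235]
topedge [ 0.509 -0.205  0.146] [-0.014 -0.01   0.235]
```

Request:
arm_command(
  increments=[
    {"claw": 0.087,"tx": -0.03,"ty": -0.011,"tz": 0.05,"roll": 0},
    {"claw": 0.087,"tx": -0.03,"ty": -0.011,"tz": 0.11,"roll": 0},
    {"claw": 0.087,"tx": -0.03,"ty": -0.011,"tz": 0.16,"roll": 0},
    {"claw": 0.087,"tx": -0.03,"ty": -0.011,"tz": 0.2,"roll": 0},
    {"claw": 0.087,"tx": -0.03,"ty": -0.011,"tz": 0.225,"roll": 0},
    {"claw": 0.087,"tx": -0.03,"ty": -0.011,"tz": 0.235,"roll": 0},
    {"claw": 0.06,"tx": -0.03,"ty": -0.011,"tz": 0.235,"roll": 0},
    {"claw": 0.03,"tx": -0.03,"ty": -0.011,"tz": 0.235,"roll": 0},
    {"claw": 0.03,"tx": -0.03,"ty": -0.011,"tz": 0.235,"roll": 0},
    {"claw": 0.03,"tx": -0.03,"ty": -0.011,"tz": 0.235,"roll": 0},
  ],
)

```text
t: 30.18
eef_pos: [0.4942, -0.2017, 0.1462]
orientation: [[0.986, -0.168, 0.001], [-0.168, -0.986, -0.001], [0.001, 0.001, -1.0]]
ft_force: [-0.1, -0.7, 0.5]
grip_width: 0.0549
finger_force: 0.0
```

Request:
arm_command(
  increments=[
    {"claw": 0.03,"tx": 0,"ty": 0,"tz": 0,"roll": 0},
    {"claw": 0.03,"tx": 0,"ty": 0,"tz": 0,"roll": 0},
    {"claw": 0.03,"tx": 0,"ty": 0,"tz": -0.03,"roll": 0},
    {"claw": 0.03,"tx": 0,"ty": 0,"tz": -0.08,"roll": 0},
    {"claw": 0.03,"tx": 0,"ty": 0,"tz": -0.14,"roll": 0},
    {"claw": 0.03,"tx": 0,"ty": 0,"tz": -0.2,"roll": 0},
    {"claw": 0.03,"tx": 0,"ty": 0,"tz": -0.245,"roll": 0},
    {"claw": 0.03,"tx": 0,"ty": 0,"tz": -0.245,"roll": 0},
  ],
)

```text
t: 31.18
eef_pos: [0.4953, -0.2016, 0.3944]
orientation: [[0.986, -0.168, 0.006], [-0.168, -0.986, -0.003], [0.007, 0.002, -1.0]]
ft_force: [0.8, -0.6, -0.7]
grip_width: 0.0501
finger_force: 20.0
```

```bash
python3 tgt.py 1; python3 -c "
from h import *
env.snapshot('wrist');print([(d['bbox'],d['confidence']) for d in env.look_for('wrist','orange_scraper_eye')],env.look_for('wrist','block')[:1])"
```

```text
pos 31.175 [ 0.4953 -0.2016  0.3944]
0.103 0.3 [ 0.0471 -0.3304  0.0941]
0.103 0.217 [ 0.0465 -0.3306  0.1771]
0.05 0.205 [-0.0063 -0.3253  0.1887]
0.05 0.198 [-0.0063 -0.3253  0.1957]
roll to rail -0.0999237851960928
[([227.7, 190.6, 336.9, 294.2], 0.95), ([351.9, 120.2, 410.5, 149.3], 0.58), ([277.7, 273.9, 282.8, 290.5], 0.46)] [{'bbox': [248.5, 99.2, 314.8, 193.9], 'confidence': 0.55}]
```

Orange is held (50 mm). Over to peg 1.

Request:
arm_command(
  increments=[
    {"claw": 0.03,"tx": 0.046,"ty": -0.331,"tz": 0,"roll": -0.03},
    {"claw": 0.03,"tx": 0.046,"ty": -0.331,"tz": 0,"roll": -0.06},
    {"claw": 0.03,"tx": 0.046,"ty": -0.331,"tz": 0,"roll": -0.1},
    {"claw": 0.03,"tx": 0.046,"ty": -0.331,"tz": 0,"roll": -0.1},
    {"claw": 0.03,"tx": 0.046,"ty": -0.331,"tz": 0,"roll": -0.1},
    {"claw": 0.03,"tx": 0.046,"ty": -0.331,"tz": 0,"roll": -0.1},
    {"claw": 0.03,"tx": 0.046,"ty": -0.331,"tz": 0,"roll": -0.1},
    {"claw": 0.03,"tx": 0.046,"ty": -0.331,"tz": 0,"roll": -0.1},
  ],
)

```text
t: 32.33
eef_pos: [0.5948, 0.1152, 0.3893]
orientation: [[0.997, -0.071, -0.002], [-0.071, -0.997, -0.002], [-0.002, 0.002, -1.0]]
ft_force: [-0.5, -0.6, -1.0]
grip_width: 0.0496
finger_force: 20.0
```

Request:
arm_command(
  increments=[
    {"claw": 0.03,"tx": 0,"ty": 0,"tz": 0.05,"roll": 0},
    {"claw": 0.03,"tx": 0,"ty": 0,"tz": 0.1,"roll": 0},
    {"claw": 0.03,"tx": 0,"ty": 0,"tz": 0.15,"roll": 0},
    {"claw": 0.03,"tx": 0,"ty": 0,"tz": 0.177,"roll": 0},
    {"claw": 0.03,"tx": 0,"ty": 0,"tz": 0.177,"roll": 0},
    {"claw": 0.03,"tx": 0,"ty": 0,"tz": 0.177,"roll": 0},
    {"claw": 0.03,"tx": 0,"ty": 0,"tz": 0.177,"roll": 0},
    {"claw": 0.03,"tx": 0,"ty": 0,"tz": 0.177,"roll": 0},
  ],
)

```text
t: 33.33
eef_pos: [0.5955, 0.1171, 0.2148]
orientation: [[0.998, -0.069, 0.002], [-0.069, -0.998, -0.0], [0.002, -0.0, -1.0]]
ft_force: [-0.9, 0.1, -0.2]
grip_width: 0.0497
finger_force: 20.0
```

```bash
python3 tgt.py 1; python3 -c "
from h import *
env.snapshot('wrist');print(env.look_for('wrist','orange_scraper_eye')[:1])"
```

```text
pos 33.325 [0.5955 0.1171 0.2148]
0.103 0.3 [ 0.0026  0.001  -0.0852]
0.103 0.217 [ 0.0024  0.001  -0.0022]
0.05 0.205 [-0.0506  0.001   0.0097]
0.05 0.198 [-0.0506  0.001   0.0167]
roll to rail -0.00033705755796861747
[{'bbox': [227.6, 193.2, 339.0, 295.1], 'confidence': 0.58}]
```

Request:
arm_command(
  increments=[
    {"claw": 0.03,"tx": 0,"ty": 0.001,"tz": -0.002,"roll": 0},
    {"claw": 0.03,"tx": -0.012,"ty": 0.001,"tz": -0.001,"roll": 0},
    {"claw": 0.03,"tx": -0.025,"ty": 0.001,"tz": 0.002,"roll": 0},
    {"claw": 0.03,"tx": -0.038,"ty": 0.001,"tz": 0.005,"roll": 0},
    {"claw": 0.03,"tx": -0.05,"ty": 0.001,"tz": 0.009,"roll": 0},
    {"claw": 0.03,"tx": -0.05,"ty": 0.001,"tz": 0.009,"roll": 0},
    {"claw": 0.03,"tx": -0.05,"ty": 0.001,"tz": 0.009,"roll": 0},
  ],
)

```text
t: 34.3
eef_pos: [0.5453, 0.1192, 0.2047]
orientation: [[0.998, -0.07, 0.001], [-0.07, -0.998, -0.0], [0.001, 0.0, -1.0]]
ft_force: [0.1, 0.0, -0.4]
grip_width: 0.0498
finger_force: 20.0
```

```bash
python3 tgt.py 1
```

```text
pos 34.3 [0.5453 0.1192 0.2047]
0.103 0.3 [ 0.0527 -0.0003 -0.0952]
0.103 0.217 [ 0.0526 -0.0003 -0.0122]
0.05 0.205 [-0.0004 -0.0003 -0.0003]
0.05 0.198 [-0.0004 -0.0003  0.0067]
roll to rail -0.0006329690553470713
```

Request:
arm_command(
  increments=[
    {"claw": 0.03,"tx": 0,"ty": 0,"tz": 0.003,"roll": 0},
    {"claw": 0.03,"tx": 0,"ty": 0,"tz": 0.006,"roll": 0},
    {"claw": 0.03,"tx": 0,"ty": 0,"tz": 0.006,"roll": 0},
    {"claw": 0.06,"tx": 0,"ty": 0,"tz": 0.006,"roll": 0},
    {"claw": 0.068,"tx": 0,"ty": 0,"tz": 0.006,"roll": 0},
    {"claw": 0.069,"tx": 0,"ty": 0,"tz": 0.006,"roll": 0},
    {"claw": 0.069,"tx": 0,"ty": 0,"tz": 0.006,"roll": 0},
    {"claw": 0.069,"tx": 0,"ty": 0,"tz": -0.02,"roll": 0},
    {"claw": 0.069,"tx": 0,"ty": 0,"tz": -0.07,"roll": 0},
    {"claw": 0.069,"tx": 0,"ty": 0,"tz": -0.13,"roll": 0},
  ],
)

```text
t: 35.55
eef_pos: [0.5443, 0.1192, 0.3351]
orientation: [[0.998, -0.069, -0.002], [-0.069, -0.998, -0.0], [-0.002, 0.0, -1.0]]
ft_force: [2.4, 0.1, -0.6]
grip_width: 0.0688
finger_force: 0.0
```

Request:
arm_command(
  increments=[
    {"claw": 0.069,"tx": -0.02,"ty": 0.06,"tz": -0.06,"roll": 0},
    {"claw": 0.069,"tx": -0.05,"ty": 0.12,"tz": -0.1,"roll": 0},
    {"claw": 0.069,"tx": -0.05,"ty": 0.18,"tz": -0.1,"roll": 0},
    {"claw": 0.069,"tx": -0.05,"ty": 0.2,"tz": -0.1,"roll": 0},
    {"claw": 0.069,"tx": -0.05,"ty": 0.2,"tz": -0.1,"roll": 0},
    {"claw": 0.069,"tx": -0.05,"ty": 0.2,"tz": -0.1,"roll": 0},
  ],
)

```text
t: 36.3
eef_pos: [0.4813, -0.0756, 0.4344]
orientation: [[0.998, -0.068, -0.0], [-0.068, -0.998, 0.001], [-0.0, -0.001, -1.0]]
ft_force: [0.4, 0.8, 0.3]
grip_width: 0.0688
finger_force: 0.0
```

```bash
python3 -c "
from h import *
print(env.sense()['t'],env.sense()['eef_pos'])
im=env.snapshot('scene')[130:380,150:500]
cv2.imwrite('pics/f.png',cv2.resize(im,(798,570),interpolation=cv2.INTER_CUBIC)[:,:,::-1])"
```

```text
36.3 [ 0.48134577 -0.07564633  0.43441467]
```

View pics/f.png

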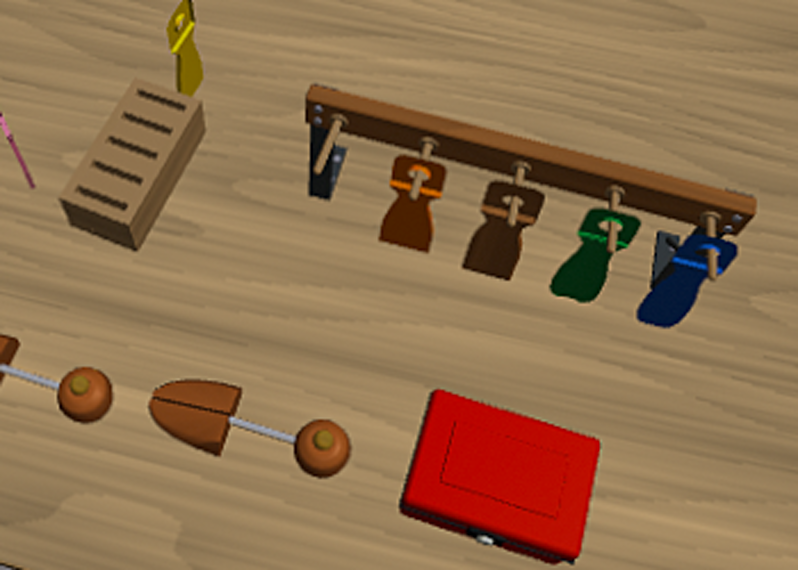

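All four tools hang on their own pegs: orange (410,180), wood (510,205), green (605,230) and blue (705,250). The block stands empty and upright. I'll wait briefly, confirm nothing is moving, and hand in.

Request:
arm_command(
  increments=[
    {"claw": 0.069,"tx": 0,"ty": 0,"tz": 0,"roll": 0},
    {"claw": 0.069,"tx": 0,"ty": 0,"tz": 0,"roll": 0},
    {"claw": 0.069,"tx": 0,"ty": 0,"tz": 0,"roll": 0},
    {"claw": 0.069,"tx": 0,"ty": 0,"tz": 0,"roll": 0},
    {"claw": 0.069,"tx": 0,"ty": 0,"tz": 0,"roll": 0},
    {"claw": 0.069,"tx": 0,"ty": 0,"tz": 0,"roll": 0},
    {"claw": 0.069,"tx": 0,"ty": 0,"tz": 0,"roll": 0},
    {"claw": 0.069,"tx": 0,"ty": 0,"tz": 0,"roll": 0},
    {"claw": 0.069,"tx": 0,"ty": 0,"tz": 0,"roll": 0},
    {"claw": 0.069,"tx": 0,"ty": 0,"tz": 0,"roll": 0},
  ],
)

```text
t: 37.6
eef_pos: [0.4813, -0.0766, 0.4345]
orientation: [[0.998, -0.069, 0.0], [-0.069, -0.998, -0.0], [0.0, 0.0, -1.0]]
ft_force: [-0.2, 0.3, 0.0]
grip_width: 0.0688
finger_force: 0.0
```

```bash
python3 - <<'E'
from h import *
f=[cv2.GaussianBlur(env.snapshot('scene')[180:290,300:490],(5,5),0).astype(int) for _ in range(6)]
m=max(abs(a-f[0]).max() for a in f[1:]);print('max change over 0.25 s',m)
if m<25:print(env.job_done())
E
```

```text
max change over 0.25 s 9
the job is handed in; nothing more can be done
None
```

The job is handed in, with no verdict returned: the blue, green, wood and orange tools each hang still on their own peg (steel horn absent), and the block stands upright on the shelf.

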